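# Set up the test panels and scale for the record photograph

## Robot

A 6-joint arm with a two-finger parallel gripper is mounted at the origin on the work surface. World frame = base frame: x ahead of the robot, y to its left, z up, the work surface at z = 0. Lengths are in m, angles in degrees, forces in N, time in s.
With the tool pointing down it reaches from about 0.3 to 0.75 m from the base axis. Payload 8.5 kg.
Tool frame: the origin (TCP) lies at the very end of the fingers, on their centre line; the grasp point (between the pads) lies 19 mm behind it; z points along the fingers, y is the line along which they close (so a half turn about z gives the same grasp; the last joint's range is limited). The gripper opens to 85 mm and grips with 20 to 120 N. Pads are 22 mm wide; open, the fingers measure 114 mm over their backs; the gripper's body (76 mm by 85 mm) begins 54 mm behind the grasp point. The pads swing forward as they close: fully open they stand 13 mm farther back than shut.
Start: joints at [-83.784, 21.807, 74.336, -0, 83.858, -12.336], TCP at [0.175, -0.521, 0.231] pointing down, gripper open.
Joint ranges: [-178.18, 178.18], [-50.72, 133.34], [12.68, 142.11], [-81.47, 261.47], [9.98, 163.14], [-165.26, 165.26]. Speed limits (degrees/s): [136.94, 136.94, 180, 180, 180, 180].

## Interface

Orientations are given as a 3x3 rotation matrix whose columns are the frame's x, y, z axes.
In Python, from plant import get_obs, grab_frame, calibration, sign_off gives the robot as it stands.
- The arm moves only by the tool apply_moves, never from a script. Its argument "targets" is a list of rows, each a list of 7 numbers: the shift along the world's x, y, z scaled (see below), then the turn, a rotation vector about the world's x, y, z scaled (see below), then the opening, from -1 (shut) to 1 (fully open). In form: [[dx, dy, dz, wx, wy, wz, claw], ...]. A call has 1 to 5 rows; each row shifts and turns the commanded pose from where the row before left it; what a row does not reach is not made up. The controller multiplies each number of a shift by 20 mm and each number of a turn by 0.1 rad. A row lasts 1/12 s, in which the tool goes at most 41.7 mm and 7.16 degrees, less where a joint would pass 70% of its speed; a pose out of reach is approached as far as the arm can. A call with a number of a shift or a turn outside -1 to 1 is refused whole. A call with a gripper value outside its range is refused whole. The fingers move at their own pace and stop on an object; "force" is the grip in N (left out, the last holds). Time passes only in rows, so rows that do not move let the fingers close. It gives the time, the measured TCP pose, the force, the opening and the grip force at its end, in the units of the state.
- get_obs(): the state, without advancing time (a new reading comes with each control period).
- grab_frame(name): name is "side" or "top" or "wrist"; returns the picture (420x560x3 uint8, red, green, blue); there is no depth.
- calibration(name): a dict with "K" (3x3 intrinsics, pixels), "R" (3x3) and "t" (3): a world point X has camera coordinates R X + t. Camera axes: x right, y down, z forward; pixel columns grow to the right and rows downward; lengths in m; the calibration is good to about 2 mm. A picture is of the moment at which its call begins: read the wrist's pose just before it. calibration takes no time and is no camera call; for the wrist camera it gives the pose at the moment of the call.
- sign_off(): hands the job in; it is judged then, once.
The state is a dict: "clock": time; "qpos": joint angles; "dq": joint speeds; "joint_torque": joint torques, N m; "tool_pos": TCP position; "tool_rot": TCP orientation; "contact_force": force on the tool from outside, world axes, zero at the start; "moment": the same for the moment, N m; "width": finger opening in m; "finger_force": force on a finger pad.
Only numpy, scipy, OpenCV 4.12 (cv2) and the standard library are available. Lean on these libraries where they do the work, as an engineer would, in place of code of your own. Each camera call takes 0.05 s, during which the arm holds its last target. There are 200 camera calls.

## Task

Set up the coating samples for their record photograph: take every aluminium panel from the drying stand and stand it upright on a short end in the slotted rack, fully down, one to a slot and about centred across the ribs. Also lay the steel straightedge flat on the bench as the scale, flush against one of the long sides of the rack's base (either one) and about centred along it. Do not knock over or push the bottle, the film reel or the round cutter.

Things in the scene. Friction and masses are not known exactly. Their poses are not given: they have to be found in the camera images.
- panel1: aluminium test panel 110 x 56 x 6 mm, about 0.1 kg (4 to 6 alike; None: absent or held). Origin at its centre, x through its thickness, y along its width, z along its length. Starts on a short end, leaning back 45 degrees on a step of the stand, z up the slope; its long edges overhang the step by 10 mm each side, so it can be gripped across its 56 mm width near the upper end.
- panel2: aluminium test panel 110 x 56 x 6 mm, about 0.1 kg (4 to 6 alike; None: absent or held). Origin at its centre, x through its thickness, y along its width, z along its length. Starts on a short end, leaning back 45 degrees on a step of the stand, z up the slope; its long edges overhang the step by 10 mm each side, so it can be gripped across its 56 mm width near the upper end.
- panel3: aluminium test panel 110 x 56 x 6 mm, about 0.1 kg (4 to 6 alike; None: absent or held). Origin at its centre, x through its thickness, y along its width, z along its length. Starts on a short end, leaning back 45 degrees on a step of the stand, z up the slope; its long edges overhang the step by 10 mm each side, so it can be gripped across its 56 mm width near the upper end.
- panel4: aluminium test panel 110 x 56 x 6 mm, about 0.1 kg (4 to 6 alike; None: absent or held). Origin at its centre, x through its thickness, y along its width, z along its length. Starts on a short end, leaning back 45 degrees on a step of the stand, z up the slope; its long edges overhang the step by 10 mm each side, so it can be gripped across its 56 mm width near the upper end.
- panel5: aluminium test panel 110 x 56 x 6 mm, about 0.1 kg (4 to 6 alike; None: absent or held). Origin at its centre, x through its thickness, y along its width, z along its length. Starts on a short end, leaning back 45 degrees on a step of the stand, z up the slope; its long edges overhang the step by 10 mm each side, so it can be gripped across its 56 mm width near the upper end.
- panel6: aluminium test panel 110 x 56 x 6 mm, about 0.1 kg (4 to 6 alike; None: absent or held). Origin at its centre, x through its thickness, y along its width, z along its length. Starts on a short end, leaning back 45 degrees on a step of the stand, z up the slope; its long edges overhang the step by 10 mm each side, so it can be gripped across its 56 mm width near the upper end.
- stand: dark steel drying stand, fixed, left or right; origin under the middle of its base (300 x 60 x 10 mm), x along it, away from the robot. Six 45-degree steps, 36 mm wide, 44 mm apart along x, rising to +x, each with an 8 mm ledge at its foot. A panel's top reaches z = 98 mm and overhangs the next panel (+x): take the -x ones first or draw panels out up the slope.
- rack: slotted rack, black base, grey ribs, fixed; origin on the bench under the middle of its base (200 x 130 x 12 mm), x along it, away from the robot; long sides at y = +-65 mm. Seven ribs (44 mm wide in y, tops at z = 51 mm, upper 9 mm bevelled) leave six 10 mm slots at x = +-14, +-42, +-70 mm, y = 0, floor at z = 12 mm. A panel in a slot has its centre at z = 67, its top at 122 mm.
- straightedge: steel straightedge 200 x 50 x 8 mm with ticks, about 0.3 kg, flat on the bench; origin at the centre of its underside, x along its length, z up. On its middle a black grip block, 40 mm along x, 24 mm along y, from 8 to 40 mm above the bench; gripped by its two ends (40 mm apart), it leaves the long edges clear.
- bottle: bystander: white plastic bottle with black cap, 70 mm across, 150 mm tall, loose; origin at the centre of its underside; leave it alone
- film_reel: bystander: red reel of packaging film, 100 mm across, 100 mm tall, standing on end, loose; origin at the centre of its underside; leave it alone
- cutter: bystander: dark steel round sample cutter, 90 mm across, 140 mm tall, loose; origin at the centre of its underside; leave it alone
Things that resemble listed ones, but are neither listed nor needed, are in the scene too. Leave any orange look-alike of the panel6 alone.

How it is judged (in metres and radians):
At the end, for the whole second after the job is handed in: Each panel stands on a short end in a slot, at seated height within 5 mm, vertical within 0.13 rad, within 20 mm of the ribs' middle; the straightedge lies flat against a long side of the rack's base: gap under 3 mm, parallel within 0.03 rad, centred within 30 mm; all at rest (z of panel1 in the frame of rack between 0.062 and 0.072 m and x of panel1 in the frame of rack between -0.08 and 0.08 m and y of panel1 in the frame of rack between -0.02 and 0.02 m and angle between panel1's own x axis and vertical between 1.44 and 1.7 rad and (angle between panel1's own z axis and vertical below 0.15 rad or angle between panel1's own z axis and vertical above 2.99 rad) and angle between the x axis of each of panel1, panel2, panel3, panel4, panel5, panel6 and the x axis of rack, either way round below 0.17 rad and linear speed of each of panel1, panel2, panel3, panel4, panel5, panel6, straightedge below 0.02 m/s and z of panel2 in the frame of rack between 0.062 and 0.072 m and x of panel2 in the frame of rack between -0.08 and 0.08 m and y of panel2 in the frame of rack between -0.02 and 0.02 m and angle between panel2's own x axis and vertical between 1.44 and 1.7 rad and (angle between panel2's own z axis and vertical below 0.15 rad or angle between panel2's own z axis and vertical above 2.99 rad) and z of panel3 in the frame of rack between 0.062 and 0.072 m and x of panel3 in the frame of rack between -0.08 and 0.08 m and y of panel3 in the frame of rack between -0.02 and 0.02 m and angle between panel3's own x axis and vertical between 1.44 and 1.7 rad and (angle between panel3's own z axis and vertical below 0.15 rad or angle between panel3's own z axis and vertical above 2.99 rad) and z of panel4 in the frame of rack between 0.062 and 0.072 m and x of panel4 in the frame of rack between -0.08 and 0.08 m and y of panel4 in the frame of rack between -0.02 and 0.02 m and angle between panel4's own x axis and vertical between 1.44 and 1.7 rad and (angle between panel4's own z axis and vertical below 0.15 rad or angle between panel4's own z axis and vertical above 2.99 rad) and z of panel5 in the frame of rack between 0.062 and 0.072 m and x of panel5 in the frame of rack between -0.08 and 0.08 m and y of panel5 in the frame of rack between -0.02 and 0.02 m and angle between panel5's own x axis and vertical between 1.44 and 1.7 rad and (angle between panel5's own z axis and vertical below 0.15 rad or angle between panel5's own z axis and vertical above 2.99 rad) and z of panel6 in the frame of rack between 0.062 and 0.072 m and x of panel6 in the frame of rack between -0.08 and 0.08 m and y of panel6 in the frame of rack between -0.02 and 0.02 m and angle between panel6's own x axis and vertical between 1.44 and 1.7 rad and (angle between panel6's own z axis and vertical below 0.15 rad or angle between panel6's own z axis and vertical above 2.99 rad) and (y of straightedge in the frame of rack between 0.087 and 0.093 m or y of straightedge in the frame of rack between -0.093 and -0.087 m) and angle between the x axis of straightedge and the x axis of rack, either way round below 0.03 rad and angle between straightedge's own z axis and vertical below 0.04 rad and height (world z) of straightedge below 0.004 m and x of straightedge in the frame of rack between -0.03 and 0.03 m); the robot touches nothing.
It fails at once if the bottle is pushed more than 3 cm or tipped over (distance of bottle from where it was at the start of the episode above 0.03 m or angle between bottle's own z axis and vertical above 0.5 rad).
It fails at once if the film reel is pushed more than 3 cm or tipped over (distance of film_reel from where it was at the start of the episode above 0.03 m or angle between film_reel's own z axis and vertical above 0.5 rad).
It fails at once if the round sample cutter is pushed more than 3 cm or tipped over (distance of cutter from where it was at the start of the episode above 0.03 m or angle between cutter's own z axis and vertical above 0.5 rad).
Of panel1, panel2, panel3, panel4, panel5, panel6 only 4 to 6 are there at a start; the rules pass over those that are not, and their reading is None.
At some moment in a run one of straightedge may be knocked a few centimetres aside while the robot is not near it.
It also fails if it takes over 210 s, if anything falls off the work surface, if the arm or the gripper's body presses on something with over 40 N, if the wrist force passes 120 N, or if a joint passes its speed limit or range.

## Working session

There is one attempt and no reset: what is moved stays moved. The work goes in short steps, Python scripts to look and compute and a tool call to move; the robot and the scene stay as the last step left them, time stands still between calls to the robot, and variables do not carry over. Pictures are saved under pics/ and viewed, at most 14 in all, crops included, and the job is handed in when it is done.

Besides the shell and the picture viewer there is one more tool, called after ">>>" as name(argument=value, ...), one argument or row to a line, values as JSON. apply_moves: Moves the arm, as the interface text tells. Shifts and turns lie within -1 to 1; 1 stands for 20 mm of shift or 0.1 rad of turn. Its arguments: {"type":"object","properties":{"targets":{"type":"array","items":{"type":"array","items":{"type":"number"}}},"force":{"type":"number"}},"required":["targets"]}

```bash
mkdir -p pics
cat > h.py <<'E'
import numpy as np, cv2
from plant import get_obs, grab_frame, calibration, sign_off
def snap(n,f):
    c=calibration(n); im=grab_frame(n)[:,:,::-1].copy(); cv2.imwrite(f'pics/{f}.png',im); return im,c
def ray(c,px,z):
    K,R,t=[np.array(c[k]) for k in('K','R','t')]
    C=-R.T@t; d=R.T@np.linalg.solve(K,np.array([px[0],px[1],1.]))
    return C+d*(z-C[2])/d[2]
def proj(c,X):
    p=np.array(c['K'])@(np.array(c['R'])@np.array(X)+np.array(c['t'])); return p[:2]/p[2]
E
python3 - <<'E'
from h import *
for n in('top','side'):
    im,c=snap(n,n+'0'); print(n,-np.array(c['R']).T@c['t'], np.array(c['R'])[2])
o=get_obs(); print({k:np.round(v,3).tolist() for k,v in o.items()})
E
```

```text
top [0.47576396 0.01029602 1.46642636] [ 0.07006806  0.0040954  -0.99753381]
side [ 0.27487295 -1.15356154  1.36656346] [ 0.16473154  0.6535253  -0.73876126]
{'clock': 0.1, 'qpos': [-83.783, 21.838, 74.38, -0.001, 83.856, -12.335], 'dq': [-0.077, -0.096, -0.165, 0.076, 0.023, -0.097], 'joint_torque': [0.005, -44.922, -23.166, -0.0, 0.004, 0.0], 'tool_pos': [0.175, -0.521, 0.231], 'tool_rot': [[0.948, 0.318, -0.0], [0.318, -0.948, 0.001], [0.0, -0.001, -1.0]], 'contact_force': [-0.081, -0.21, -0.843], 'moment': [-0.026, -0.025, 0.049], 'finger_force': 0.0, 'width': 0.086}
```

View pics/top0.png

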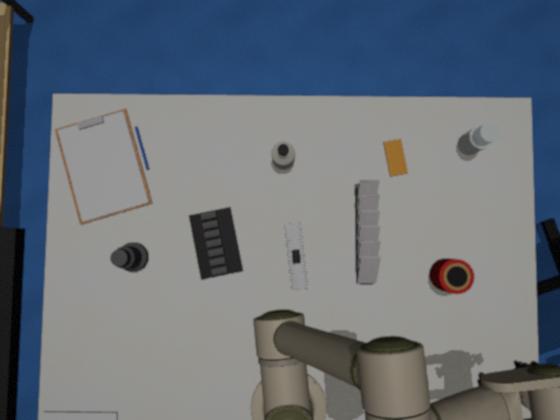

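View pics/side0.png

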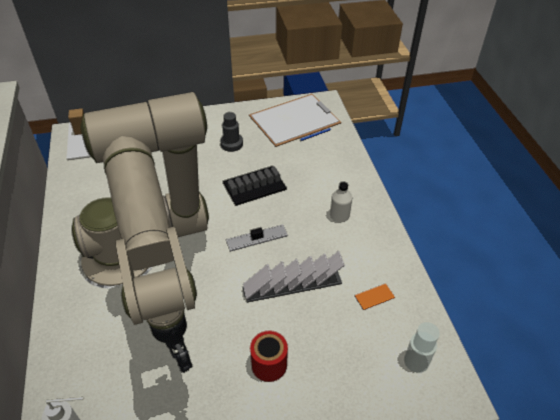

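Top view: the rack (216,243), straightedge (296,257) and stand with grey panels (368,230) are all in sight. The look-alikes are the orange plate (396,157), the clipboard (103,165) and the pale bottle (478,138). The bystanders are the bottle (283,155), reel (453,276) and cutter (130,257). I choose the grey plates on the stand and will check them in a close crop.

Run:
```python
from h import *
im=cv2.imread('pics/top0.png'); s=cv2.imread('pics/side0.png')
a=cv2.resize(im[172:300,180:390],None,fx=3.8,fy=3.8,interpolation=cv2.INTER_CUBIC)
cv2.imwrite('pics/c1.png',a); 
b=cv2.resize(s[240:310,230:360],None,fx=6,fy=6,interpolation=cv2.INTER_CUBIC); cv2.imwrite('pics/c2.png',b)
c=calibration('top')
g=cv2.cvtColor(im,cv2.COLOR_BGR2GRAY)
m=(g<70).astype(np.uint8)
m[:170]=0;m[320:]=0
n,l,st,ce=cv2.connectedComponentsWithStats(m)
for i in range(1,n):
    if st[i,4]>40: print(st[i],cv2.minAreaRect(np.argwhere(l==i)[:,::-1].astype(np.float32)))
```

```text
[   0  170   48  150 6609] ((21.403356552124023, 244.4161376953125), (45.843345642089844, 150.75946044921875), 2.2906100749969482)
[ 535  170   25  150 3535] ((547.0, 244.5), (149.0, 24.0), 90.0)
[355 187   3  51  95] ((355.9999694824219, 211.99998474121094), (49.99999237060547, 1.999999761581421), 90.0)
[ 190  208   52   71 2642] ((215.38461303710938, 242.92306518554688), (64.32608795166016, 41.576622009277344), 78.69007110595703)
[356 239   3  39  76] ((357.0, 258.0), (38.0, 2.0), 90.0)
[112 244  36  27 752] ((129.5, 257.0), (26.0, 35.0), 90.0)
[293 250   7  13  82] ((296.0, 256.0), (12.0, 6.0), 90.0)
[429 259  44  34 538] ((450.89190673828125, 275.648681640625), (43.072532653808594, 32.55099868774414), 9.462322235107422)
[447 266  21  21 338] ((456.5000305175781, 276.5), (19.798988342285156, 19.798988342285156), 45.0)
[255 310  47  10 287] ((277.8235168457031, 314.20587158203125), (8.513311386108398, 46.24799346923828), 85.60128784179688)
```

View pics/c1.png

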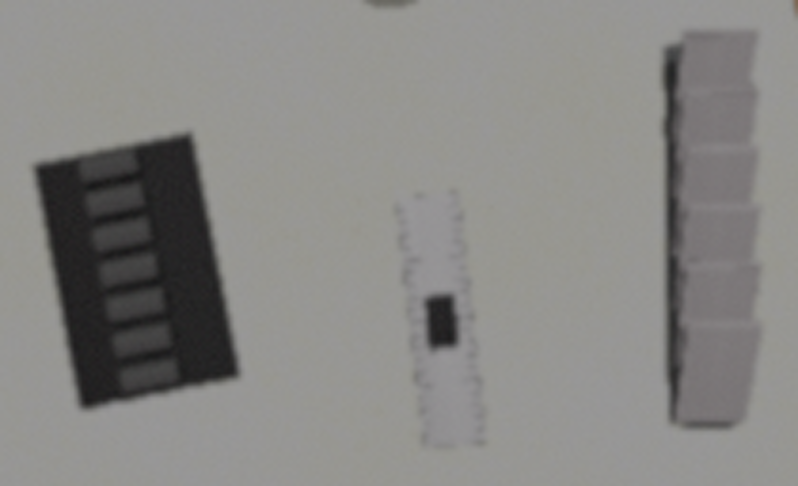

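View pics/c2.png

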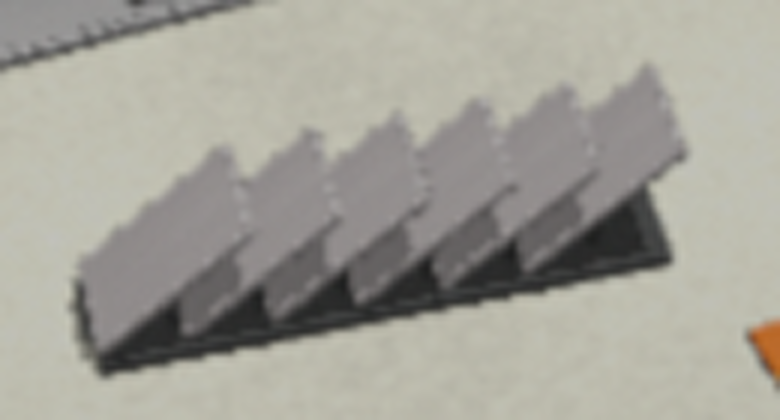

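Crops: six grey panels in a row on the dark stand. In the top crop, the upper edges of panels 1 to 6 lie at rows 322, 263, 205, 147, 90 and 32, columns about 680–760. The rack's corners are (37,164), (191,133), (240,377) and (82,408), and the straightedge block is at (442,321).

Run:
```python
from h import *
c=calibration('top'); f=lambda x,y,z: np.round(ray(c,(180+x/3.8-.4,172+y/3.8-.4),z),4)
r=[f(*p,.012) for p in[(37,164),(191,133),(240,377),(82,408)]]
print('rack',r,np.mean(r,0)); 
for i in range(4): d=r[(i+1)%4]-r[i]; print(np.hypot(*d[:2]),np.degrees(np.arctan2(d[1],d[0])))
for x0,x1,y in[(680,761,322),(681,761,263),(681,760,205),(681,758,147),(682,757,90),(684,757,32)]: print('panel top',f(x0,y,.098),f(x1,y,.098))
print('p1 foot',f(678,423,.02),f(745,423,.02))
b=[f(x,y,.040) for x,y in[(426,297),(453,295),(457,346),(431,348)]];print('block',b,np.mean(b,0))
s=[f(x,y,.008) for x,y in[(397,203),(458,192),(484,443),(424,446)]];print('SE',s,np.mean(s,0))
for n,p,z in(('bottle',(283,150),.15),('cutter',(120,258),.14),('reel',(457,276),.1)): print(n,ray(c,p,z))
```

```text
rack [array([0.568 , 0.3063, 0.012 ]), array([0.5944, 0.1831, 0.012 ]), array([0.4   , 0.1403, 0.012 ]), array([0.374 , 0.2655, 0.012 ])] [0.4841 0.2238 0.012 ]
0.12599682535683193 -77.90524292298787
0.1990557710793636 -167.5835857856593
0.12787118518258914 101.73173427351668
0.19824389019588973 11.876749948868735
panel top [ 0.4494 -0.1967  0.098 ] [ 0.4501 -0.2574  0.098 ]
panel top [ 0.4935 -0.1974  0.098 ] [ 0.4942 -0.2575  0.098 ]
panel top [ 0.5372 -0.1974  0.098 ] [ 0.5378 -0.2568  0.098 ]
panel top [ 0.581  -0.1973  0.098 ] [ 0.5816 -0.2554  0.098 ]
panel top [ 0.6242 -0.198   0.098 ] [ 0.6249 -0.2547  0.098 ]
panel top [ 0.6684 -0.1995  0.098 ] [ 0.6691 -0.2548  0.098 ]
p1 foot [ 0.3684 -0.207   0.02  ] [ 0.369  -0.2598  0.02  ]
block [array([ 0.4654, -0.0067,  0.04  ]), array([ 0.4672, -0.0279,  0.04  ]), array([ 0.4275, -0.0314,  0.04  ]), array([ 0.4257, -0.0111,  0.04  ])] [ 0.44645  -0.019275  0.04    ]
SE [array([0.5402, 0.017 , 0.008 ]), array([ 0.5496, -0.0319,  0.008 ]), array([ 0.3499, -0.0545,  0.008 ]), array([ 0.347 , -0.0068,  0.008 ])] [ 0.446675 -0.01905   0.008   ]
bottle [0.74296105 0.02175157 0.15      ]
cutter [0.437856   0.46901515 0.14      ]
reel [ 0.39715044 -0.47536591  0.1       ]
```

>>> apply_moves(
  targets=[
    [0.8, 0.98, 0, 0, 0, -0.22, 1],
    [0.8, 0.98, 0, 0, 0, -0.22, 1],
    [0.8, 0.98, 0, 0, 0, -0.22, 1],
    [0.8, 0.98, 0, 0, 0, -0.22, 1],
    [0.8, 0.98, 0, 0, 0, -0.22, 1],
  ],
  force=60,
)

```text
clock: 0.52
tool_pos: [0.2555, -0.4222, 0.231]
tool_rot: [[0.978, 0.211, -0.0], [0.211, -0.978, 0.001], [-0.0, -0.001, -1.0]]
contact_force: [1.0, 0.3, -1.1]
width: 0.0853
finger_force: 0.0
```

>>> apply_moves(
  targets=[
    [0.8, 0.98, 0, 0, 0, -0.22, 1],
    [0.8, 0.98, 0, 0, 0, -0.22, 1],
    [0.8, 0.98, 0, 0, 0, -0.22, 1],
    [0.8, 0.98, 0, 0, 0, -0.22, 1],
    [0.8, 0.98, 0, 0, 0, -0.22, 1],
  ],
)

```text
clock: 0.93
tool_pos: [0.3355, -0.3242, 0.2311]
tool_rot: [[0.995, 0.102, -0.0], [0.102, -0.995, 0.0], [-0.0, -0.001, -1.0]]
contact_force: [0.3, -1.3, 0.8]
width: 0.0856
finger_force: 0.0
```

>>> apply_moves(
  targets=[
    [0.8, 0.98, 0, 0, 0, -0.22, 1],
    [0.8, 0.98, 0, 0, 0, -0.22, 1],
    [0.8, 0.98, 0, 0, 0, -0.22, 1],
    [0.8, 0.98, 0, 0, 0, -0.22, 1],
    [0.8, 0.98, 0, 0, 0, -0.22, 1],
  ],
)

```text
clock: 1.35
tool_pos: [0.4155, -0.2262, 0.2311]
tool_rot: [[1.0, -0.007, -0.0], [-0.007, -1.0, 0.0], [-0.0, -0.0, -1.0]]
contact_force: [-0.5, 0.1, -0.1]
width: 0.0854
finger_force: 0.0
```

Run:
```python
from h import *
im,c=snap('wrist','w1'); o=get_obs(); print(o['clock'],o['tool_pos'],np.round(o['tool_rot'],3),o['qpos'])
print(-np.array(c['R']).T@c['t'], np.round(c['R'],3), c['K'])
```

```text
1.4 [ 0.41725833 -0.22342709  0.23116021] [[ 1.    -0.007  0.001]
 [-0.007 -1.     0.002]
 [ 0.001 -0.002 -1.   ]] [-42.60061836  14.11481866  85.88058678   0.10686512  80.05008444
  47.7538229 ]
[ 0.49531702 -0.22719844  0.37398687] [[-0.007 -1.    -0.   ]
 [-0.949  0.007  0.314]
 [-0.314  0.003 -0.949]] [[296.70297574   0.         280.74553471]
 [  0.         296.70297574 213.37143177]
 [  0.           0.           1.        ]]
```

View pics/w1.png

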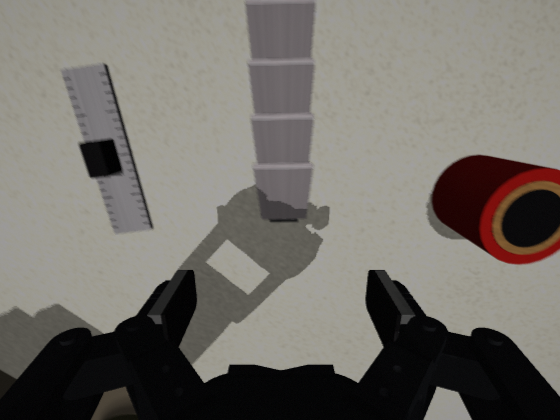

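Wrist view: P1's upper edge runs from about (252,165) to (313,165), P2's at row 115, P3's at 61 and P4's at 2. The fingers are open to either side, and the block of the straightedge is at (100,158).

Run:
```python
from h import *
im=cv2.imread('pics/w1.png'); c=calibration('wrist'); g=cv2.cvtColor(im,cv2.COLOR_BGR2GRAY).astype(int)
for r,z in((170,.098),(120,.098),(66,.098),(7,.098)):
    row=g[r,220:345].astype(float); d=np.diff(cv2.GaussianBlur(row[None],(3,3),0)[0])
    a=220+np.argmin(d[:60])+.5; b=220+60+np.argmax(d[60:])+.5
    col=g[r-10 if r>10 else 0:r+6,265:300].mean(1); print(r,a,b,ray(c,(a,r-4),z),ray(c,(b,r-4),z), np.round(col))
```

```text
170 252.5 311.5 [ 0.45245312 -0.19745352  0.098     ] [ 0.45211611 -0.25237358  0.098     ] [103. 103. 109. 117. 129. 141. 143. 137. 128. 117. 105. 105. 105. 105.
 106. 106.]
120 250.5 312.5 [ 0.49668678 -0.19728865  0.098     ] [ 0.49633325 -0.25210783  0.098     ] [103. 103. 103. 114. 125. 135. 141. 142. 133. 123. 109. 105. 105. 105.
 105. 105.]
66 247.5 313.5 [ 0.53973786 -0.19642337  0.098     ] [ 0.53936401 -0.25178214  0.098     ] [102. 102. 111. 121. 131. 141. 139. 131. 123. 111. 104. 104. 104. 104.
 104. 104.]
7 245.5 314.5 [ 0.58198109 -0.1965894   0.098     ] [ 0.58159466 -0.251389    0.098     ] [137. 131. 123. 115. 103. 101. 101. 101. 101. 101. 101. 102. 102.]
```

>>> apply_moves(
  targets=[
    [0.2, 0, -0.9, 0, 0, 0.02, 1],
    [0.2, 0, -0.9, 0, 0, 0.05, 1],
    [0.2, 0, -0.9, 0, 0, 0, 1],
    [0.2, 0, -0.9, 0, 0, 0, 1],
    [0.2, 0, -0.9, 0, 0, 0, 1],
  ],
)

```text
clock: 1.82
tool_pos: [0.435, -0.2272, 0.1403]
tool_rot: [[1.0, 0.001, -0.0], [0.001, -1.0, 0.0], [-0.0, -0.0, -1.0]]
contact_force: [-0.1, -0.4, -0.4]
width: 0.0853
finger_force: 0.0
```

>>> apply_moves(
  targets=[
    [0.2, 0, -0.9, 0, 0, 0, 1],
    [0, 0, -0.9, 0, 0, 0, 1],
    [0, 0, -0.9, 0, 0, 0, 1],
    [0, 0, 0, 0, 0, 0, 1],
    [0, 0, 0, 0, 0, 0, 1],
  ],
)

```text
clock: 2.23
tool_pos: [0.4387, -0.2272, 0.087]
tool_rot: [[1.0, 0.001, -0.001], [0.001, -1.0, 0.001], [-0.001, -0.001, -1.0]]
contact_force: [-0.6, 0.1, 0.3]
width: 0.0855
finger_force: 0.0
```

>>> apply_moves(
  targets=[
    [0.1, 0.1, -0.5, 0, 0, 0, 1],
    [0, 0, -0.55, 0, 0, 0, 1],
    [0, 0, 0, 0, 0, 0, -1],
    [0, 0, 0, 0, 0, 0, -1],
    [0, 0, 0, 0, 0, 0, -1],
  ],
)

```text
clock: 2.65
tool_pos: [0.4416, -0.226, 0.0678]
tool_rot: [[1.0, 0.001, 0.002], [0.001, -1.0, -0.002], [0.002, 0.002, -1.0]]
contact_force: [-0.6, -0.0, 3.9]
width: 0.0546
finger_force: 61.7
```

>>> apply_moves(
  targets=[
    [0, 0, 0, 0, 0, 0, -1],
    [0, 0, 0, 0, 0, 0, -1],
    [0, 0, 0, 0, 0, 0, -1],
    [0, 0, 0, 0, 0, 0, -1],
    [0, 0, 0, 0, 0, 0, -1],
  ],
)

```text
clock: 3.07
tool_pos: [0.4416, -0.226, 0.0678]
tool_rot: [[1.0, 0.0, 0.002], [0.0, -1.0, -0.002], [0.002, 0.002, -1.0]]
contact_force: [-0.7, -0.2, 6.3]
width: 0.0543
finger_force: 62.2
```

>>> apply_moves(
  targets=[
    [0, 0, 0.5, 0, 0, 0, -1],
    [0, 0, 1, 0, 0, 0, -1],
    [0, 0, 1, 0, 0, 0, -1],
    [0, 0, 1, 0, 0, 0, -1],
    [0, 0, 1, 0, 0, 0, -1],
  ],
)

```text
clock: 3.48
tool_pos: [0.4409, -0.2253, 0.1579]
tool_rot: [[1.0, 0.001, 0.0], [0.001, -1.0, -0.0], [0.0, 0.0, -1.0]]
contact_force: [-0.3, -0.1, -1.3]
width: 0.0544
finger_force: 63.3
```

>>> apply_moves(
  targets=[
    [0.2, 0.8, 0.5, 0, -0.785, 0, -1],
    [0.2, 0.9, 0.2, 0, -0.785, 0, -1],
    [0.2, 0.9, 0, 0, -0.785, 0, -1],
    [0.2, 0.9, 0, 0, -0.785, 0, -1],
    [0.2, 0.9, 0, 0, -0.785, 0, -1],
  ],
)

```text
clock: 3.9
tool_pos: [0.461, -0.1367, 0.1713]
tool_rot: [[0.922, 0.0, 0.387], [0.001, -1.0, -0.001], [0.387, 0.002, -0.922]]
contact_force: [1.1, 0.7, -1.9]
width: 0.0548
finger_force: 63.3
```

>>> apply_moves(
  targets=[
    [0.2, 0.9, 0, 0, -0.785, 0, -1],
    [0.2, 0.9, 0, 0, -0.785, 0, -1],
    [0.2, 0.9, 0, 0, -0.785, 0, -1],
    [0.2, 0.9, 0, 0, -0.785, 0, -1],
    [0.2, 0.9, 0, 0, -0.785, 0, -1],
  ],
)

```text
clock: 4.32
tool_pos: [0.4796, -0.0538, 0.1712]
tool_rot: [[0.729, 0.006, 0.684], [0.003, -1.0, 0.005], [0.684, -0.002, -0.729]]
contact_force: [0.9, -0.7, -1.4]
width: 0.0548
finger_force: 63.3
```

>>> apply_moves(
  targets=[
    [0.2, 0.9, 0, 0, 0, 0.14, -1],
    [0.2, 0.9, 0, 0, 0, 0.14, -1],
    [0.2, 0.9, 0, 0, 0, 0.14, -1],
    [0.2, 0.9, 0, 0, 0, 0.14, -1],
    [0.2, 0.9, 0, 0, 0, 0.14, -1],
  ],
)

```text
clock: 4.73
tool_pos: [0.5005, 0.0362, 0.1715]
tool_rot: [[0.728, 0.077, 0.681], [0.055, -0.997, 0.055], [0.683, -0.003, -0.73]]
contact_force: [0.6, -0.4, -0.8]
width: 0.0546
finger_force: 63.3
```

>>> apply_moves(
  targets=[
    [0.3, 0.9, 0, 0, 0, 0.14, -1],
    [0.3, 0.9, 0, 0, 0, 0.14, -1],
    [0.3, 0.9, 0, 0, 0, 0.14, -1],
    [0.3, 0.9, 0, 0, 0, 0.14, -1],
    [0.3, 0.9, 0, 0, 0, 0.14, -1],
  ],
)

```text
clock: 5.15
tool_pos: [0.5306, 0.1263, 0.1714]
tool_rot: [[0.723, 0.147, 0.675], [0.105, -0.989, 0.102], [0.683, -0.003, -0.731]]
contact_force: [-0.6, 0.2, -1.2]
width: 0.0548
finger_force: 63.3
```

>>> apply_moves(
  targets=[
    [0.3, 0.9, 0, 0, 0, 0.14, -1],
    [0.3, 0.9, 0, 0, 0, 0.14, -1],
    [0.3, 0.9, 0, 0, 0, 0.14, -1],
    [0, 0, 0, 0, 0, 0.14, -1],
    [0, 0, 0, 0, 0, 0.14, -1],
  ],
)

```text
clock: 5.57
tool_pos: [0.5483, 0.1804, 0.1712]
tool_rot: [[0.714, 0.217, 0.666], [0.157, -0.976, 0.15], [0.682, -0.003, -0.731]]
contact_force: [0.9, -0.2, -0.9]
width: 0.0547
finger_force: 63.4
```

Run:
```python
from h import *
im,c=snap('wrist','w2'); o=get_obs(); print(o['clock'],o['tool_pos'],np.round(o['tool_rot'],3),o['width'])
s,c2=snap('side','s2')
a=cv2.resize(s[120:230,180:320],None,fx=4,fy=4); cv2.imwrite('pics/c3.png',np.hstack([cv2.resize(im,(400,440)),a[:440,100:500]]))
```

```text
5.6167 [0.54832074 0.17984942 0.17121418] [[ 0.714  0.217  0.666]
 [ 0.157 -0.976  0.15 ]
 [ 0.682 -0.003 -0.731]] 0.05473953479775355
```

View pics/c3.png

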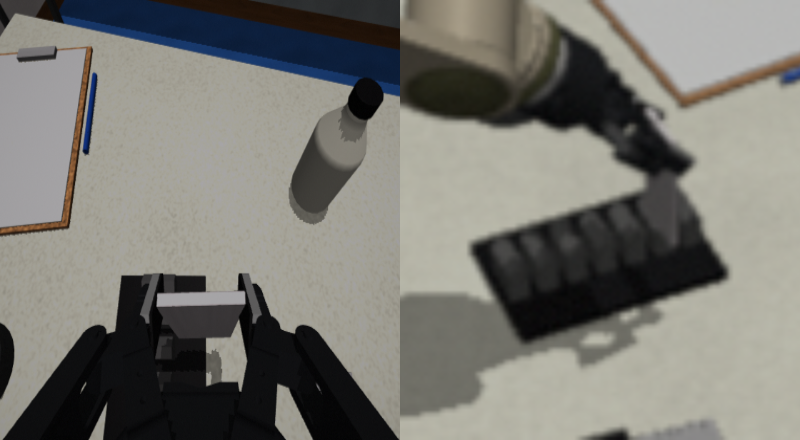

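The view shows the panel held upright between the fingers, above and right of the rack, with the bottle about 150 mm away. Next I measure the panel's pose in the hand by PnP on its visible back face.

Run:
```python
from h import *
im=cv2.imread('pics/w2.png')
a=cv2.resize(im[265:345,205:355],None,fx=5,fy=5,interpolation=cv2.INTER_CUBIC); a=cv2.convertScaleAbs(a,alpha=1.3)
for i in range(0,750,50): cv2.line(a,(i,0),(i,6),(0,0,255),1)
for i in range(0,400,50): cv2.line(a,(0,i),(6,i),(0,0,255),1)
cv2.imwrite('pics/c4.png',a)
```

```text
(no output)
```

View pics/c4.png

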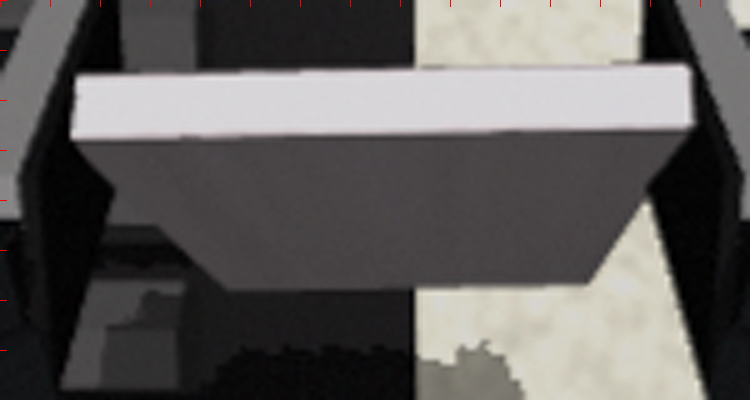

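The crop shows the panel's top end at (70–694, 64–139) in crop pixels. The bottom edge of the -x face runs from (228,290) to (587,283).

```bash
cat >> h.py <<'E'
OBJ=np.array([[-3,28,55],[-3,-28,55],[-3,28,-55],[-3,-28,-55],[3,28,55],[3,-28,55]])*1e-3
def panelpose(c,px):
    K=np.array(c['K']);R=np.array(c['R']);t=np.array(c['t'])
    px=np.array(px,float)
    ok,rv,tv=cv2.solvePnP(OBJ,px,K,None,flags=cv2.SOLVEPNP_SQPNP)
    ok,rv,tv=cv2.solvePnP(OBJ,px,K,None,rv,tv,True)
    e=cv2.projectPoints(OBJ,rv,tv,K,None)[0][:,0]-px
    Rp=cv2.Rodrigues(rv)[0]; return R.T@(tv[:,0]-t), R.T@Rp, np.abs(e).max()
RC=np.array([.484,.224]);RY=np.radians(12.0)
def rackf(p):
    a=np.array([[np.cos(RY),np.sin(RY)],[-np.sin(RY),np.cos(RY)]]); return a@(np.array(p)[:2]-RC)
E
python3 - <<'E'
from h import *
c=calibration('wrist'); f=lambda x,y:(205+x/5-.4,265+y/5-.4)
p,R,e=panelpose(c,[f(70,139),f(694,128),f(228,290),f(587,283),f(76,74),f(690,64)])
o=get_obs(); T=np.array(o['tool_rot'])
print(p,e,'rackframe',rackf(p)); print(np.round(R,3)); d=p-o['tool_pos']; print('offs world',d,'rack',rackf(RC+d[:2]),'tool',T.T@d); print('pitch',np.degrees(np.arctan2(R[0,2],R[2,2])),'roll',np.degrees(R[1,2]),'yaw',np.degrees(np.arctan2(R[1,0],R[0,0])))
print('tool frame panel z',np.round(T.T@R,3))
# rack ribs/base as seen by wrist: project predicted corners
for X in([.1,.065],[.1,-.065],):
    w=RC+np.array([[np.cos(RY),-np.sin(RY)],[np.sin(RY),np.cos(RY)]])@X; print(X,proj(c,[*w,.012]))
E
```

```text
[0.53470317 0.17426133 0.14031797] 0.32366921133530013 rackframe [ 0.03925394 -0.05919354]
[[ 0.974 -0.225  0.027]
 [ 0.224  0.974  0.041]
 [-0.036 -0.033  0.999]]
offs world [-0.01358731 -0.00512666 -0.03084055] rack [-0.01435629 -0.00218967] tool [-0.03154463  0.00217451  0.01273755]
pitch 1.5679872420433376 roll 2.3272364361331763 yaw 12.935886732095337
tool frame panel z [[ 0.706 -0.032  0.707]
 [-0.009 -0.999 -0.037]
 [ 0.708  0.019 -0.706]]
[0.1, 0.065] [170.28562981 263.37301505]
[0.1, -0.065] [288.63478865 264.1169296 ]
```

>>> apply_moves(
  targets=[
    [0.21, 0.8, 0, 0.06, -0.27, -0.1, -1],
    [0.21, 0.8, 0, 0, 0, 0, -1],
    [0.21, 0.8, 0, 0, 0, 0, -1],
    [0.21, 0.8, 0, 0, 0, 0, -1],
    [0, 0, 0, 0, 0, 0, -1],
  ],
)

```text
clock: 6.08
tool_pos: [0.5657, 0.2449, 0.1714]
tool_rot: [[0.696, 0.205, 0.688], [0.144, -0.979, 0.147], [0.703, -0.003, -0.711]]
contact_force: [-1.0, -0.1, -1.3]
width: 0.0543
finger_force: 63.5
```

>>> apply_moves(
  targets=[
    [0, 0, -0.6, 0, 0, 0, -1],
    [0, 0, -0.5, 0, 0, 0, -1],
    [0, 0, -0.4, 0, 0, 0, -1],
    [0, 0, 0, 0, 0, 0, -1],
    [0, 0, 0, 0, 0, 0, -1],
  ],
)

```text
clock: 6.5
tool_pos: [0.5686, 0.2448, 0.1496]
tool_rot: [[0.707, 0.203, 0.678], [0.145, -0.979, 0.142], [0.692, -0.002, -0.722]]
contact_force: [1.2, 0.8, -1.5]
width: 0.0544
finger_force: 63.5
```

Run:
```python
from h import *
o=get_obs(); T=np.array(o['tool_rot'])
p=o['tool_pos']+T@[-.0315,.0022,.0127]; print(o['tool_pos'],np.round(T,3),p,rackf(p))
im,c=snap('wrist','w3'); a=cv2.resize(im[230:350,185:375],None,fx=4,fy=4,interpolation=cv2.INTER_CUBIC); cv2.imwrite('pics/c5.png',cv2.convertScaleAbs(a,alpha=1.5))
```

```text
[0.56856141 0.24476086 0.14955186] [[ 0.707  0.203  0.678]
 [ 0.145 -0.979  0.142]
 [ 0.692 -0.002 -0.722]] [0.55535175 0.23983097 0.11857476] [0.07308399 0.00065016]
```

View pics/c5.png

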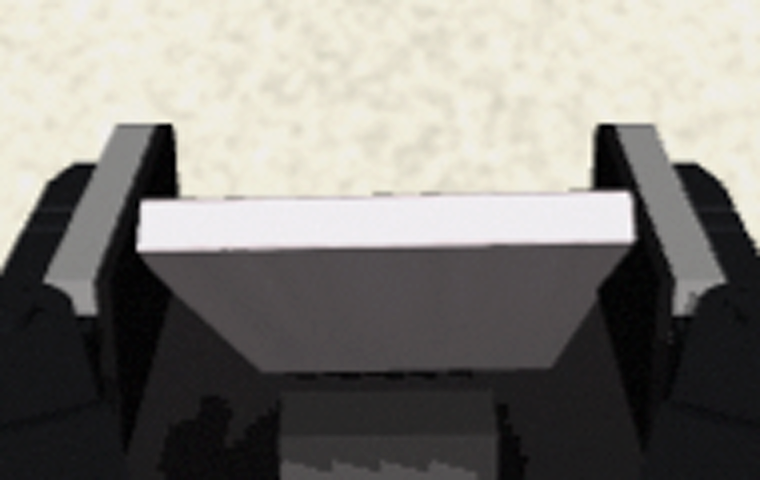

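The view shows the panel above the last slot, with the rib before it centred at (390,430) and the panel about centred on it. The pose is off by a little, so I check the joints for a limit.

Run:
```python
from h import *
o=get_obs(); print(np.round(o['qpos'],1),o['dq'])
```

```text
[ 12.6  22.7 103.4  -2.9  10.   93.6] [ 0.20306053 -0.24743977  0.05523739 -0.12685386  0.02571521  0.12691796]
```

>>> apply_moves(
  targets=[
    [0, 0, 0, 0, 0, 0, -1],
    [0, 0, -0.25, 0, 0, 0, -1],
    [0, 0, 0, 0, 0, 0, -1],
  ],
)

```text
clock: 6.8
tool_pos: [0.5692, 0.2456, 0.1465]
tool_rot: [[0.71, 0.203, 0.675], [0.146, -0.979, 0.141], [0.689, -0.002, -0.725]]
contact_force: [-0.4, -1.2, -0.6]
width: 0.0546
finger_force: 63.5
```

Run:
```python
from h import *
o=get_obs(); print(np.round(o['qpos'],1),o['tool_pos'],np.round(o['tool_rot'],3))
```

```text
[ 12.7  23.1 103.3  -3.3  10.   94. ] [0.56917577 0.24564136 0.14651315] [[ 0.71   0.203  0.675]
 [ 0.146 -0.979  0.141]
 [ 0.689 -0.002 -0.725]]
```

J5 is at its 10° limit, so a 45° place tilt isn't available. I'll place this one with less tilt and straighten it afterwards. The remaining panels get gripped with a back-tilted tool.

>>> apply_moves(
  targets=[
    [0, 0, 0, -0.15, 0.7, 0, -1],
    [0, 0, 0, 0, 0, 0, -1],
    [0, 0, 0, 0, 0, 0, -1],
  ],
)

```text
clock: 7.05
tool_pos: [0.5697, 0.2458, 0.1473]
tool_rot: [[0.754, 0.203, 0.625], [0.156, -0.979, 0.131], [0.638, -0.001, -0.77]]
contact_force: [0.6, -0.2, -2.0]
width: 0.0547
finger_force: 63.5
```

```bash
cat >> h.py <<'E'
def st(off=None):
    o=get_obs(); T=np.array(o['tool_rot']); p=np.array(o['tool_pos']); s,cc=np.sin(RY),np.cos(RY)
    z=T[:,2]; tilt=np.degrees(np.arctan2(z[0]*cc+z[1]*s,-z[2])); yaw=np.degrees(np.arctan2(T[0,1],-T[1,1]))
    print('t',round(o['clock'],1),'tcp',np.round(p,4),'rack',np.round(rackf(p),4),'tilt %.1f yaw %.1f roll %.1f'%(tilt,yaw,np.degrees(T[2,1])),'q',np.round(o['qpos'],1),'w',round(o['width'],4),'F',np.round(o['contact_force'],1))
    return o
E
python3 -c "
from h import *
st()"
```

```text
t 7.0 tcp [0.5697 0.2458 0.1473] rack [0.0884 0.0035] tilt 39.7 yaw 11.7 roll -0.1 q [ 12.6  22.9 100.5  -1.9  16.9  92.5] w 0.0547 F [ 0.6 -0.2 -2. ]
```

>>> apply_moves(
  targets=[
    [0, 0, -0.4, 0, 0, 0, -1],
    [0, 0, -0.4, 0, 0, 0, -1],
    [0, 0, -0.4, 0, 0, 0, -1],
    [0, 0, -0.4, 0, 0, 0, -1],
    [0, 0, 0, 0, 0, 0, -1],
  ],
)

```text
clock: 7.47
tool_pos: [0.569, 0.2456, 0.1128]
tool_rot: [[0.757, 0.203, 0.622], [0.156, -0.979, 0.13], [0.635, -0.001, -0.773]]
contact_force: [3.7, 0.7, -3.2]
width: 0.0542
finger_force: 64.0
```

```bash
python3 -c "
from h import *
st()"
```

```text
t 7.5 tcp [0.569  0.2456 0.1128] rack [0.0876 0.0034] tilt 39.4 yaw 11.7 roll -0.1 q [ 12.6  26.2 102.7  -2.6  11.7  93.3] w 0.0542 F [ 3.7  0.7 -3.2]
```

>>> apply_moves(
  targets=[
    [0, 0, -0.3, -0.04, 0.2, 0, -1],
    [0, 0, -0.3, 0, 0, 0, -1],
    [0, 0, 0, 0, 0, 0, -1],
    [0, 0, 0, 0, 0, 0, 1],
    [0, 0, 0, 0, 0, 0, 1],
  ],
)

```text
clock: 7.88
tool_pos: [0.5681, 0.2455, 0.1019]
tool_rot: [[0.77, 0.203, 0.604], [0.159, -0.979, 0.126], [0.617, -0.001, -0.787]]
contact_force: [-0.1, -0.4, 0.1]
width: 0.0767
finger_force: 0.0
```

>>> apply_moves(
  targets=[
    [0, 0, 0, 0, 0, 0, 1],
    [0, 0, 0, 0, 0, 0, 1],
    [0, 0, 0, 0, 0, 0, 1],
    [-0.3, -0.06, 0.3, 0, 0, 0, 1],
    [-0.5, -0.1, 0.5, 0, 0, 0, 1],
  ],
)

```text
clock: 8.3
tool_pos: [0.5527, 0.2423, 0.1182]
tool_rot: [[0.77, 0.203, 0.605], [0.159, -0.979, 0.127], [0.619, -0.001, -0.786]]
contact_force: [-0.4, -0.3, -0.9]
width: 0.0853
finger_force: 0.0
```

Run:
```python
from h import *
st()
im,c=snap('wrist','w4'); a=cv2.resize(im[200:350,185:375],None,fx=4,fy=4,interpolation=cv2.INTER_CUBIC); cv2.imwrite('pics/c6.png',cv2.convertScaleAbs(a,alpha=1.5))
```

```text
t 8.3 tcp [0.5527 0.2423 0.1182] rack [0.071  0.0036] tilt 38.2 yaw 11.7 roll -0.1 q [ 12.7  24.4 104.   -2.3  13.4  93.1] w 0.0853 F [-0.4 -0.3 -0.9]
```

View pics/c6.png

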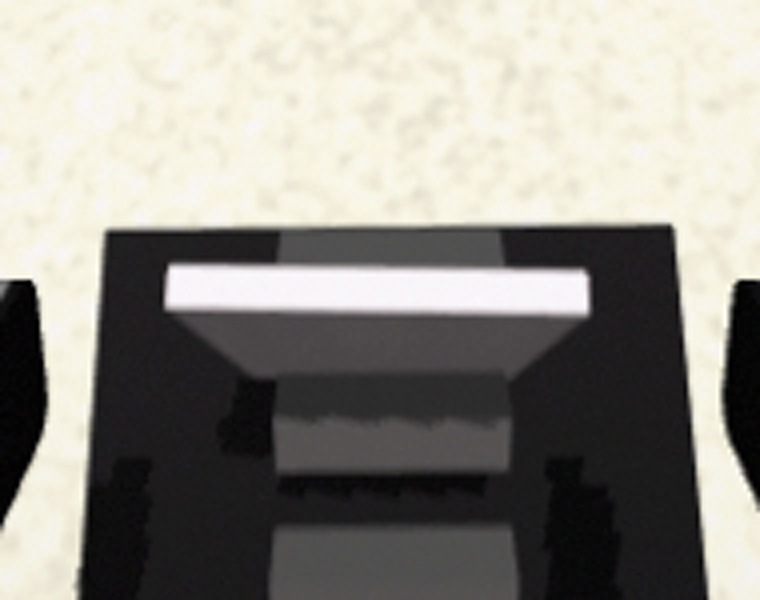

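The crop shows the panel in the last slot, top end at (164–590, 264–316), centred over the ribs (275–510).

```bash
cat >> h.py <<'E'
def crop(c,pts,ox,oy,k,z):
    for x,y in pts: print((x,y),'rack',np.round(rackf(ray(c,(ox+x/k-.4,oy+y/k-.4),z)),4))
E
python3 - <<'E'
from h import *
c=calibration('wrist')
crop(c,[(168,264),(588,270),(164,311),(590,316)],185,200,4,.122)
print('base far corners');crop(c,[(106,231),(672,226)],185,200,4,.012)
print('rib top (z .051) near rib front/back');crop(c,[(273,418),(512,418),(273,472),(512,472),(272,525),(520,525)],185,200,4,.042)
E
```

```text
(168, 264) rack [0.0721 0.0331]
(588, 270) rack [ 0.071  -0.0236]
(164, 311) rack [0.0658 0.0332]
(590, 316) rack [ 0.0649 -0.0235]
base far corners
(106, 231) rack [0.0993 0.0679]
(672, 226) rack [ 0.0999 -0.0623]
rib top (z .051) near rib front/back
(273, 418) rack [0.0563 0.0256]
(512, 418) rack [ 0.0561 -0.0207]
(273, 472) rack [0.0464 0.0253]
(512, 472) rack [ 0.0463 -0.0203]
(272, 525) rack [0.037  0.0253]
(520, 525) rack [ 0.0368 -0.0214]
```

>>> apply_moves(
  targets=[
    [-0.5, 0, 0.9, 0, 0, 0, 1],
    [-0.5, 0, 0.9, 0, 0, 0, 1],
    [-0.5, 0, 0.9, 0, 0, 0, 1],
    [-0.5, 0, 0.9, 0, 0, 0, 1],
    [-0.5, 0, 0.9, 0, 0, 0, 1],
  ],
)

```text
clock: 8.77
tool_pos: [0.5022, 0.2423, 0.2096]
tool_rot: [[0.769, 0.203, 0.607], [0.159, -0.979, 0.127], [0.62, -0.001, -0.785]]
contact_force: [-0.3, 0.7, -0.4]
width: 0.0853
finger_force: 0.0
```

>>> apply_moves(
  targets=[
    [0, -0.97, 0, -0.19, 0.93, 0, 1],
    [0, -0.97, 0, -0.19, 0.93, 0, 1],
    [0, -0.97, 0, -0.19, 0.93, 0, 1],
    [0, -0.97, 0, -0.19, 0.93, 0, 1],
    [0, -0.97, 0, -0.19, 0.93, 0, 1],
  ],
)

```text
clock: 9.18
tool_pos: [0.5026, 0.1445, 0.2095]
tool_rot: [[0.962, 0.203, 0.185], [0.198, -0.979, 0.041], [0.189, -0.003, -0.982]]
contact_force: [0.5, 0.2, -1.3]
width: 0.0852
finger_force: 0.0
```

>>> apply_moves(
  targets=[
    [0, -0.97, 0, -0.19, 0.93, 0, 1],
    [0, -0.97, 0, -0.19, 0.93, 0, 1],
    [0, -0.97, 0, -0.19, 0.93, 0, 1],
    [0, -0.97, 0, -0.19, 0.93, 0, 1],
    [0, -0.97, 0, -0.19, 0.93, 0, 1],
  ],
)

```text
clock: 9.6
tool_pos: [0.5029, 0.0475, 0.2093]
tool_rot: [[0.94, 0.201, -0.275], [0.193, -0.98, -0.053], [-0.28, -0.003, -0.96]]
contact_force: [0.1, 0.1, -0.2]
width: 0.0853
finger_force: 0.0
```

>>> apply_moves(
  targets=[
    [0, -0.97, 0, -0.19, 0.93, 0, 1],
    [0, -0.97, 0, -0.19, 0.93, 0, 1],
    [0.1, -0.97, 0, 0, 0, -0.2, 1],
    [0.1, -0.97, 0, 0, 0, -0.2, 1],
    [0.1, -0.97, 0, 0, 0, -0.2, 1],
  ],
)

```text
clock: 10.02
tool_pos: [0.5091, -0.0493, 0.2083]
tool_rot: [[0.882, 0.141, -0.45], [0.127, -0.99, -0.061], [-0.454, -0.004, -0.891]]
contact_force: [0.2, -0.3, -0.2]
width: 0.0853
finger_force: 0.0
```

>>> apply_moves(
  targets=[
    [0.1, -0.97, 0, 0, 0, -0.2, 1],
    [0.1, -0.97, 0, 0, 0, -0.2, 1],
    [0.1, -0.97, 0, 0, 0, -0.2, 1],
    [0.1, -0.97, 0, 0, 0, -0.2, 1],
    [0.1, -0.97, 0, 0, 0, -0.2, 1],
  ],
)

```text
clock: 10.43
tool_pos: [0.5189, -0.1464, 0.2087]
tool_rot: [[0.891, 0.041, -0.453], [0.038, -0.999, -0.015], [-0.453, -0.003, -0.891]]
contact_force: [-0.3, 0.7, -0.6]
width: 0.0855
finger_force: 0.0
```

>>> apply_moves(
  targets=[
    [0.1, -0.97, 0, 0, 0, -0.2, 1],
    [0.1, -0.97, 0, 0, 0, -0.2, 1],
    [0, 0, 0, 0, 0, 0, 1],
  ],
)

```text
clock: 10.68
tool_pos: [0.5228, -0.1874, 0.2082]
tool_rot: [[0.891, -0.002, -0.453], [-0.001, -1.0, 0.003], [-0.453, -0.003, -0.891]]
contact_force: [-0.2, -0.7, -0.3]
width: 0.0853
finger_force: 0.0
```

```bash
sed -i 's/RC=np.array(\[.484,.224\])/RC=np.array([.4835,.2263])/' h.py
python3 - <<'E'
from h import *
st()
E
```

```text
t 10.7 tcp [ 0.5228 -0.1874  0.2082] rack [-0.0475 -0.4128] tilt -26.4 yaw -0.1 roll -0.1 q [-26.6  35.8  58.4 -12.3 110.   61.8] w 0.0853 F [-0.2 -0.7 -0.3]
```

>>> apply_moves(
  targets=[
    [0, -0.93, -0.8, 0, 0, 0, 1],
    [0, -0.93, -0.8, 0, 0, 0, 1],
    [0, 0, -0.9, 0, 0, 0, 1],
    [-0.43, 0, -0.9, 0, 0, 0, 1],
    [-0.45, 0, -0.9, 0, 0, 0, 1],
  ],
)

```text
clock: 11.1
tool_pos: [0.5052, -0.221, 0.1217]
tool_rot: [[0.891, 0.002, -0.453], [0.004, -1.0, 0.002], [-0.453, -0.004, -0.891]]
contact_force: [0.2, 0.2, -0.2]
width: 0.0854
finger_force: 0.0
```

>>> apply_moves(
  targets=[
    [-0.45, 0, -0.9, 0, 0, 0, 1],
    [-0.45, 0, -0.9, 0, 0, 0, 1],
    [-0.45, 0, -0.9, 0, 0, 0, 1],
    [0, 0, 0, 0, 0, 0, 1],
    [0, 0, 0, 0, 0, 0, 1],
  ],
)

```text
clock: 11.52
tool_pos: [0.4783, -0.221, 0.0688]
tool_rot: [[0.891, 0.002, -0.454], [0.004, -1.0, 0.003], [-0.454, -0.004, -0.891]]
contact_force: [0.9, 0.5, 0.3]
width: 0.0855
finger_force: 0.0
```

Run:
```python
from h import *
st()
```

```text
t 11.5 tcp [ 0.4783 -0.221   0.0688] rack [-0.098  -0.4365] tilt -26.5 yaw 0.1 roll -0.2 q [-31.1  40.5  74.2 -13.4  89.   61.8] w 0.0855 F [0.9 0.5 0.3]
```

>>> apply_moves(
  targets=[
    [0, -0.18, 0, 0, 0, 0, 1],
    [0, 0, 0, 0, 0, 0, -1],
    [0, 0, 0, 0, 0, 0, -1],
    [0, 0, 0, 0, 0, 0, -1],
    [0, 0, 0, 0, 0, 0, -1],
  ],
)

```text
clock: 11.93
tool_pos: [0.4793, -0.2256, 0.0697]
tool_rot: [[0.892, 0.002, -0.451], [0.002, -1.0, 0.0], [-0.451, -0.002, -0.892]]
contact_force: [0.1, 0.3, 5.4]
width: 0.0545
finger_force: 62.0
```

>>> apply_moves(
  targets=[
    [0, 0, 0, 0, 0, 0, -1],
    [0, 0, 0.5, 0, 0, 0, -1],
    [0, 0, 1, 0, 0, 0, -1],
    [0, 0, 1, 0, 0, 0, -1],
    [0, 0, 1, 0, 0, 0, -1],
  ],
)

```text
clock: 12.35
tool_pos: [0.479, -0.225, 0.1396]
tool_rot: [[0.892, 0.002, -0.452], [0.004, -1.0, 0.003], [-0.452, -0.004, -0.892]]
contact_force: [0.7, -0.4, -1.7]
width: 0.0544
finger_force: 64.6
```

>>> apply_moves(
  targets=[
    [0, 0, 1, 0, 0, 0, -1],
    [0, 0.6, 0.5, 0, -0.785, 0, -1],
    [-0.11, 0.9, 0, 0, -0.785, 0, -1],
    [-0.11, 0.9, 0, 0, -0.785, 0, -1],
    [-0.11, 0.9, 0, 0, -0.785, 0, -1],
  ],
)

```text
clock: 12.77
tool_pos: [0.4719, -0.1583, 0.1696]
tool_rot: [[0.989, 0.002, -0.151], [0.003, -1.0, 0.002], [-0.151, -0.002, -0.989]]
contact_force: [1.1, -0.9, -1.4]
width: 0.0546
finger_force: 64.6
```

>>> apply_moves(
  targets=[
    [-0.11, 0.9, 0, 0, -0.785, 0, -1],
    [-0.11, 0.9, 0, 0, -0.785, 0, -1],
    [-0.11, 0.9, 0, 0, -0.785, 0, -1],
    [-0.11, 0.9, 0, 0, -0.785, 0, -1],
    [-0.11, 0.9, 0, 0, -0.785, 0, -1],
  ],
)

```text
clock: 13.18
tool_pos: [0.4606, -0.0683, 0.1696]
tool_rot: [[0.971, 0.004, 0.238], [0.003, -1.0, 0.002], [0.238, -0.001, -0.971]]
contact_force: [0.7, 0.2, -1.7]
width: 0.0546
finger_force: 64.6
```

>>> apply_moves(
  targets=[
    [-0.11, 0.9, 0, 0, -0.785, 0, -1],
    [-0.11, 0.9, 0, 0, 0, 0.209, -1],
    [-0.11, 0.9, 0, 0, 0, 0.209, -1],
    [-0.11, 0.9, 0, 0, 0, 0.209, -1],
    [-0.11, 0.9, 0, 0, 0, 0.209, -1],
  ],
)

```text
clock: 13.6
tool_pos: [0.4495, 0.0218, 0.1694]
tool_rot: [[0.947, 0.089, 0.309], [0.084, -0.996, 0.028], [0.31, -0.001, -0.951]]
contact_force: [0.3, 0.6, -1.5]
width: 0.0546
finger_force: 64.6
```

>>> apply_moves(
  targets=[
    [-0.11, 0.9, 0, 0, 0, 0.209, -1],
    [-0.11, 0.9, 0, 0, 0, 0.209, -1],
    [-0.11, 0.9, 0, 0, 0, 0.209, -1],
    [-0.11, 0.9, 0, 0, 0, 0.209, -1],
    [-0.11, 0.9, 0, 0, 0, 0.209, -1],
  ],
)

```text
clock: 14.02
tool_pos: [0.4385, 0.1119, 0.1693]
tool_rot: [[0.933, 0.192, 0.304], [0.182, -0.981, 0.06], [0.31, -0.001, -0.951]]
contact_force: [0.9, 0.7, -0.5]
width: 0.054
finger_force: 64.6
```

>>> apply_moves(
  targets=[
    [-0.11, 0.9, 0, 0, 0, 0.209, -1],
    [-0.11, 0.9, 0, 0, 0, 0, -1],
    [0, 0, 0, 0, 0, 0, -1],
  ],
)

```text
clock: 14.27
tool_pos: [0.4337, 0.149, 0.1692]
tool_rot: [[0.929, 0.214, 0.302], [0.203, -0.977, 0.068], [0.309, -0.002, -0.951]]
contact_force: [-0.1, -0.3, -1.7]
width: 0.0546
finger_force: 64.6
```

Run:
```python
from h import *
st()
im,c=snap('wrist','w5'); a=cv2.resize(im[230:350,185:375],None,fx=4,fy=4,interpolation=cv2.INTER_CUBIC); cv2.imwrite('pics/c7.png',cv2.convertScaleAbs(a,alpha=1.5))
```

```text
t 14.3 tcp [0.4337 0.149  0.1692] rack [-0.0648 -0.0653] tilt 18.0 yaw 12.3 roll -0.1 q [  2.2   9.6 106.2   4.4  46.5  77.4] w 0.0546 F [-0.1 -0.3 -1.7]
```

View pics/c7.png

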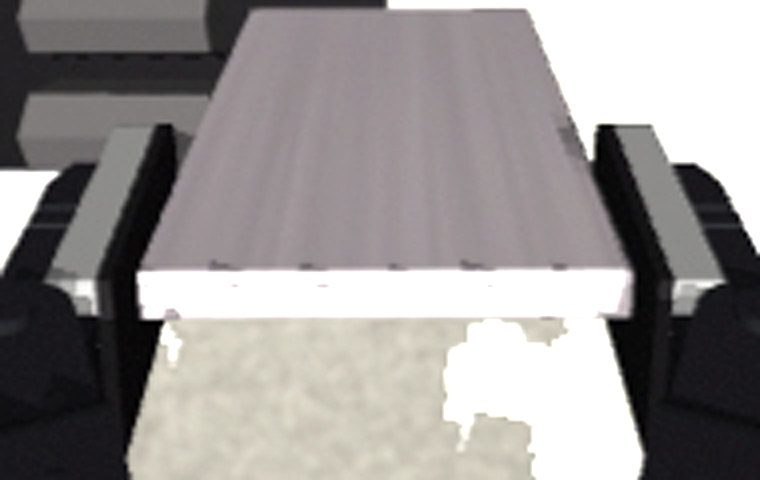

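The crop shows the panel's +x face: top edge (140–630, 267), bottom edge (248–528, 10), lower line of the end face at about 317.

```bash
cat >> h.py <<'E'
def held(c,px,ox,oy,k,flip):
    global OBJ
    OBJ=OBJ*([-1,1,1] if flip else [1,1,1])
    p,R,e=panelpose(c,[(ox+x/k-.4,oy+y/k-.4) for x,y in px]); o=get_obs(); T=np.array(o['tool_rot'])
    print('err',e,'panel',np.round(p,4),'rack',np.round(rackf(p),4),'off tool',np.round(T.T@(p-o['tool_pos']),4))
    s,cc=np.sin(RY),np.cos(RY); print('lean+x %.1f lean+y %.1f yaw %.1f'%(np.degrees(R[0,2]*cc+R[1,2]*s),np.degrees(-R[0,2]*s+R[1,2]*cc),np.degrees(np.arctan2(R[1,0],R[0,0]))))
    b=p-R[:,2]*.055; print('bottom rack',np.round(rackf(b),4),b[2])
E
python3 - <<'E'
from h import *
c=calibration('wrist')
held(c,[(140,268),(630,266),(248,10),(528,10),(142,318),(630,316)],185,230,4,True)
E
```

```text
err 0.7701928478652462 panel [0.4353 0.1478 0.1407] rack [-0.0634 -0.0668] off tool [-0.0076  0.0005  0.0275]
lean+x -11.5 lean+y 0.2 yaw 12.7
bottom rack [-0.0524 -0.067 ] 0.08678422168454558
```

>>> apply_moves(
  targets=[
    [-0.18, 0.8, 0, -0.21, 0.98, -0.1, -1],
    [-0.18, 0.8, 0, -0.21, 0.98, 0, -1],
    [-0.18, 0.8, 0, 0, 0, 0, -1],
    [-0.18, 0.8, 0, 0, 0, 0, -1],
    [0, 0, -0.6, 0, 0, 0, -1],
  ],
)

```text
clock: 14.73
tool_pos: [0.4209, 0.2124, 0.1584]
tool_rot: [[0.972, 0.203, 0.115], [0.201, -0.979, 0.025], [0.118, -0.001, -0.993]]
contact_force: [0.1, -0.6, -0.2]
width: 0.0546
finger_force: 64.6
```

>>> apply_moves(
  targets=[
    [0, 0, 0, 0, 0, 0, -1],
    [0, 0, 0, 0, 0, 0, -1],
  ],
)

```text
clock: 14.9
tool_pos: [0.42, 0.2103, 0.1566]
tool_rot: [[0.973, 0.201, 0.11], [0.2, -0.98, 0.023], [0.113, 0.0, -0.994]]
contact_force: [-0.2, 0.1, -0.9]
width: 0.0547
finger_force: 64.6
```

Run:
```python
from h import *
st()
im,c=snap('wrist','w6'); a=cv2.resize(im[200:350,185:375],None,fx=4,fy=4,interpolation=cv2.INTER_CUBIC); cv2.imwrite('pics/c8.png',cv2.convertScaleAbs(a,alpha=1.2))
```

```text
t 14.9 tcp [0.42   0.2103 0.1566] rack [-0.0655 -0.0025] tilt 6.5 yaw 11.6 roll 0.0 q [12.1 15.7 97.9 -0.1 60.  90.6] w 0.0547 F [-0.2  0.1 -0.9]
```

View pics/c8.png

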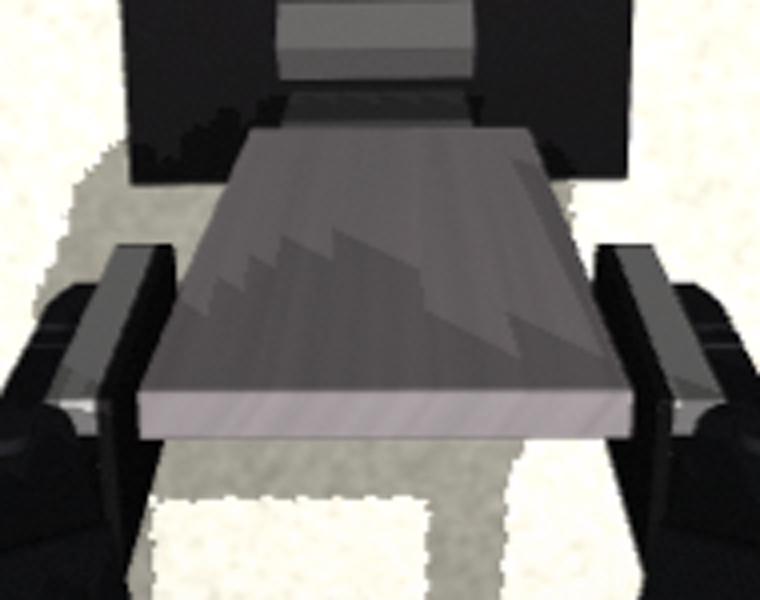

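The crop shows the panel's top edge at (140–632, 390), bottom edge at (250–528, 128), ribs at (276–475, 2–80) and (285–475, 93–125), and the rack's near base edge at row 183.

Run:
```python
from h import *
c=calibration('wrist')
held(c,[(140,391),(632,390),(250,128),(528,128),(141,438),(631,437)],185,200,4,True)
print('base near');crop(c,[(131,185),(628,179)],185,200,4,.012)
print('rib tops lines z=.042/.051');crop(c,[(278,80),(476,78)],185,200,4,.042);crop(c,[(275,48),(474,48)],185,200,4,.051);crop(c,[(285,93),(470,93)],185,200,4,.042)
```

```text
err 0.4533947833197658 panel [0.4162 0.2087 0.1291] rack [-0.0695 -0.0032] off tool [-0.0074  0.0007  0.0273]
lean+x -0.4 lean+y 0.4 yaw 11.9
bottom rack [-0.0691 -0.0036] 0.07406770525379451
base near
(131, 185) rack [-0.098   0.0637]
(628, 179) rack [-0.0973 -0.0659]
rib tops lines z=.042/.051
(278, 80) rack [-0.0633  0.0218]
(476, 78) rack [-0.0631 -0.0238]
(275, 48) rack [-0.0539  0.0214]
(474, 48) rack [-0.0543 -0.0226]
(285, 93) rack [-0.0664  0.0202]
(470, 93) rack [-0.0667 -0.0224]
```

>>> apply_moves(
  targets=[
    [0.03, 0.13, -0.5, 0, 0, 0, -1],
    [0, 0, -0.6, 0, 0, 0, -1],
    [0, 0, -0.5, 0, 0, 0, -1],
    [0, 0, -0.5, 0, 0, 0, -1],
    [0, 0, 0, 0, 0, 0, -1],
  ],
)

```text
clock: 15.37
tool_pos: [0.4203, 0.2127, 0.1138]
tool_rot: [[0.974, 0.2, 0.109], [0.199, -0.98, 0.022], [0.111, 0.0, -0.994]]
contact_force: [-1.4, 0.2, -0.5]
width: 0.0546
finger_force: 64.7
```

>>> apply_moves(
  targets=[
    [0, 0, -0.5, 0, 0, 0, -1],
    [0, 0, -0.4, 0, 0, 0, -1],
    [0, 0, 0, 0, 0, 0, -1],
  ],
)

```text
clock: 15.62
tool_pos: [0.4204, 0.213, 0.096]
tool_rot: [[0.974, 0.2, 0.11], [0.199, -0.98, 0.022], [0.112, 0.0, -0.994]]
contact_force: [-1.4, -0.3, -0.9]
width: 0.0543
finger_force: 64.6
```

Run:
```python
from h import *
st()
```

```text
t 15.6 tcp [0.4204 0.213  0.096 ] rack [-0.0645  0.0001] tilt 6.4 yaw 11.6 roll 0.0 q [ 1.250e+01  2.100e+01  1.026e+02 -1.000e-01  5.000e+01  9.100e+01] w 0.0543 F [-1.4 -0.3 -0.9]
```

>>> apply_moves(
  targets=[
    [0, 0, -0.1, 0, 0, 0, -1],
    [0, 0, 0, 0, 0, 0, -1],
    [0, 0, 0, 0, 0, 0, 1],
    [0, 0, 0, 0, 0, 0, 1],
    [0, 0, 0, 0, 0, 0, 1],
  ],
)

```text
clock: 16.03
tool_pos: [0.4209, 0.2135, 0.095]
tool_rot: [[0.973, 0.201, 0.112], [0.2, -0.98, 0.023], [0.115, 0.0, -0.993]]
contact_force: [-0.4, -0.2, 0.8]
width: 0.0853
finger_force: 0.0
```

>>> apply_moves(
  targets=[
    [0, 0, 0, 0, 0, 0, 1],
    [0, 0, 0.5, 0, 0, 0, 1],
    [0, 0, 1, 0, 0, 0, 1],
    [0, 0, 1, 0, 0, 0, 1],
    [0, 0, 0, 0, 0, 0, 1],
  ],
)

```text
clock: 16.45
tool_pos: [0.4221, 0.2139, 0.1478]
tool_rot: [[0.972, 0.201, 0.117], [0.2, -0.98, 0.024], [0.12, -0.0, -0.993]]
contact_force: [-0.2, 0.7, 0.7]
width: 0.0853
finger_force: 0.0
```

```bash
cat >> h.py <<'E'
def trans(v,o=0,th=12):
    v=cv2.GaussianBlur(v.astype(np.float32)[None],(3,1),0)[0]; d=np.diff(v); out=[]
    i=0
    while i<len(d):
        if abs(d[i])>th/2:
            j=i
            while j+1<len(d) and d[j+1]*d[i]>0 and abs(d[j+1])>th/4: j+=1
            w=np.abs(d[i:j+1]); 
            if w.sum()>th: out.append((round(o+.5+i+float((w*np.arange(len(w))).sum()/w.sum()),1),int(v[i]),int(v[j+1])))
            i=j+1
        else: i+=1
    return out
E
python3 - <<'E'
from h import *
st(); im,c=snap('wrist','w7'); g=cv2.cvtColor(im,cv2.COLOR_BGR2GRAY)
print(trans(g[200:400,276:284].mean(1),200)); print(trans(g[200:400,250:256].mean(1),200)); print(trans(g[200:400,310:316].mean(1),200))
E
```

```text
t 16.4 tcp [0.4221 0.2139 0.1478] rack [-0.0626  0.0006] tilt 6.9 yaw 11.6 roll -0.0 q [12.6 16.6 98.4 -0.1 58.2 91. ] w 0.0853 F [-0.2  0.7  0.7]
[(205.5, 32, 79), (217.9, 76, 64), (256.5, 75, 198), (260.0, 198, 127), (330.0, 128, 199), (356.1, 196, 121), (369.5, 115, 11)]
[(222.0, 25, 56), (256.5, 74, 189), (260.4, 184, 124), (330.2, 118, 192), (356.8, 193, 119), (364.2, 121, 9)]
[(256.3, 72, 200), (264.6, 201, 124), (321.1, 128, 146), (364.2, 169, 8)]
```

Run:
```python
from h import *
c=calibration('wrist')
def R2w(x,y,z): s,cc=np.sin(RY),np.cos(RY); return [RC[0]+x*cc-y*s,RC[1]+x*s+y*cc,z]
for n,X in(('top+',(-.065,0,.122)),('top-',(-.071,0,.122)),('base',(-.1,0,.012)),('foot+',(-.065,0,.051)),('rib-56',(-.053,0,.051)),('top L',(-.068,.028,.122)),('top R',(-.068,-.028,.122))): print(n,proj(c,R2w(*X)))
im=cv2.imread('pics/w7.png'); cv2.imwrite('pics/c9.png',cv2.resize(im,(700,525)))
```

```text
top+ [281.42005565 257.81475057]
top- [281.48055956 266.90529391]
base [281.4173249  252.98197758]
foot+ [281.25139912 229.11278679]
rib-56 [281.16046669 215.4184534 ]
top L [236.65625904 262.65903224]
top R [326.2654064  262.09027005]
```

View pics/c9.png

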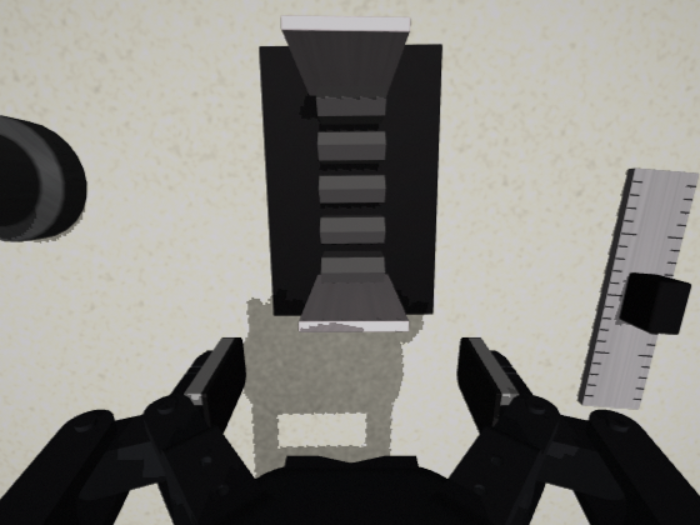

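View: panel 1 stands in the far slot and panel 2 in the near slot, both upright. The straightedge is at right with its block at (655,303), and the cutter is clear at left.

>>> apply_moves(
  targets=[
    [0, 0, 1, 0, 0, 0, 1],
    [0, 0, 1, 0, 0, 0, 1],
    [0.3, -0.5, 0.9, -0.17, 0.825, 0, 1],
    [0.3, -0.9, 0, -0.17, 0.825, 0, 1],
    [0.3, -0.9, 0, -0.17, 0.825, 0, 1],
  ],
)

```text
clock: 16.92
tool_pos: [0.4388, 0.1672, 0.2033]
tool_rot: [[0.97, 0.202, -0.137], [0.2, -0.979, -0.028], [-0.14, -0.0, -0.99]]
contact_force: [0.6, 0.3, -0.5]
width: 0.0857
finger_force: 0.0
```

>>> apply_moves(
  targets=[
    [0.3, -0.9, 0, -0.17, 0.825, 0, 1],
    [0.3, -0.9, 0, -0.17, 0.825, 0, 1],
    [0.3, -0.9, 0, -0.17, 0.825, 0, 1],
    [0.3, -0.9, 0, -0.17, 0.825, 0, 1],
    [0.3, -0.9, 0, 0, 0, -0.2, 1],
  ],
)

```text
clock: 17.33
tool_pos: [0.4694, 0.0767, 0.2002]
tool_rot: [[0.871, 0.182, -0.457], [0.161, -0.983, -0.084], [-0.465, -0.001, -0.885]]
contact_force: [0.2, -0.7, -0.8]
width: 0.0855
finger_force: 0.0
```

>>> apply_moves(
  targets=[
    [0.3, -0.9, 0, 0, 0, -0.2, 1],
    [0.3, -0.9, 0, 0, 0, -0.2, 1],
    [0.3, -0.9, 0, 0, 0, -0.2, 1],
    [0.3, -0.9, 0, 0, 0, -0.2, 1],
    [0.3, -0.9, 0, 0, 0, -0.2, 1],
  ],
)

```text
clock: 17.75
tool_pos: [0.4987, -0.0134, 0.2016]
tool_rot: [[0.885, 0.082, -0.458], [0.073, -0.997, -0.037], [-0.459, -0.0, -0.888]]
contact_force: [-0.4, 0.7, -0.3]
width: 0.0855
finger_force: 0.0
```

>>> apply_moves(
  targets=[
    [0.3, -0.9, 0, 0, 0, -0.2, 1],
    [0.3, -0.9, 0, 0, 0, -0.2, 1],
    [0.3, -0.9, 0, 0, 0, -0.2, 1],
    [0.3, -0.9, 0, 0, 0, -0.2, 1],
    [0.3, -0.9, 0, 0, 0, 0, 1],
  ],
)

```text
clock: 18.17
tool_pos: [0.5287, -0.1036, 0.2014]
tool_rot: [[0.888, 0.001, -0.459], [0.001, -1.0, -0.0], [-0.459, -0.0, -0.888]]
contact_force: [0.2, 0.3, 0.5]
width: 0.0852
finger_force: 0.0
```

>>> apply_moves(
  targets=[
    [0.3, -0.9, 0, 0, 0, 0, 1],
    [0.3, -0.9, 0, 0, 0, 0, 1],
    [0.3, -0.9, 0, 0, 0, 0, 1],
    [0, -0.7, 0, 0, 0, 0, 1],
    [0, 0, 0, 0, 0, 0, 1],
  ],
)

```text
clock: 18.58
tool_pos: [0.5463, -0.1728, 0.2013]
tool_rot: [[0.888, 0.0, -0.459], [0.0, -1.0, -0.0], [-0.459, 0.0, -0.888]]
contact_force: [-1.1, 0.6, 0.5]
width: 0.0852
finger_force: 0.0
```

Run:
```python
from h import *
st()
```

```text
t 18.6 tcp [ 0.5463 -0.1728  0.2013] rack [-0.0215 -0.4034] tilt -26.8 yaw 0.0 roll 0.0 q [-24.4  38.2  55.  -11.8 111.6  63.6] w 0.0852 F [-1.1  0.6  0.5]
```

>>> apply_moves(
  targets=[
    [0.35, -0.87, -0.5, 0, 0, 0, 1],
    [0.35, -0.87, -0.5, 0, 0, 0, 1],
    [0.35, -0.87, -0.5, 0, 0, 0, 1],
    [-0.375, 0, -0.85, 0, 0, 0, 1],
    [-0.375, 0, -0.85, 0, 0, 0, 1],
  ],
)

```text
clock: 19.0
tool_pos: [0.5525, -0.2227, 0.1373]
tool_rot: [[0.889, 0.002, -0.458], [0.002, -1.0, -0.001], [-0.458, 0.0, -0.889]]
contact_force: [-0.1, -0.2, -0.6]
width: 0.0852
finger_force: 0.0
```

>>> apply_moves(
  targets=[
    [-0.375, 0, -0.85, 0, 0, 0, 1],
    [-0.375, 0, -0.85, 0, 0, 0, 1],
    [-0.375, 0, -0.85, 0, 0, 0, 1],
    [-0.375, 0, -0.85, 0, 0, 0, 1],
    [0, 0, 0, 0, 0, 0, 1],
  ],
)

```text
clock: 19.42
tool_pos: [0.5203, -0.2211, 0.0678]
tool_rot: [[0.886, 0.003, -0.463], [0.004, -1.0, 0.002], [-0.463, -0.003, -0.886]]
contact_force: [-0.3, 0.4, 0.1]
width: 0.0853
finger_force: 0.0
```

Run:
```python
from h import *
st(); im,c=snap('wrist','w8'); g=cv2.cvtColor(im,cv2.COLOR_BGR2GRAY)
for x in (240,280,320): print(trans(g[0:400,x-3:x+3].mean(1),0))
for X in((.5395,.098),(.5825,.098),(.5395+.0042,.0938)): print(proj(c,[X[0],-.2245,X[1]]))
```

```text
t 19.4 tcp [ 0.5203 -0.2211  0.0678] rack [-0.0571 -0.4453] tilt -27.1 yaw 0.2 roll -0.2 q [-29.1  44.2  66.4 -13.   94.   62.6] w 0.0853 F [-0.3  0.4  0.1]
[(100.1, 77, 137), (125.9, 135, 78), (172.4, 83, 131), (190.0, 141, 213), (196.4, 212, 129), (223.8, 125, 59), (231.5, 59, 141), (247.9, 136, 123), (256.0, 131, 148), (260.8, 152, 207), (287.4, 216, 59), (298.2, 58, 140), (311.1, 145, 223), (364.2, 214, 10)]
[(99.8, 79, 135), (125.7, 130, 77), (177.9, 74, 32), (216.8, 36, 48), (231.4, 60, 141), (248.6, 137, 32), (262.9, 35, 20), (272.4, 20, 45), (298.2, 59, 141), (310.7, 141, 70), (316.5, 73, 32), (322.9, 33, 20), (337.4, 23, 77), (342.6, 84, 216), (369.5, 217, 10)]
[(99.4, 77, 140), (125.1, 134, 79), (177.6, 75, 43), (216.0, 31, 45), (231.3, 61, 143), (248.3, 141, 41), (254.1, 41, 64), (259.0, 65, 23), (272.4, 21, 47), (298.0, 60, 137), (310.6, 141, 107), (316.3, 105, 222), (364.2, 210, 11)]
[287.82828802 306.22995276]
[290.50455609 242.6355664 ]
[287.89365134 292.24149836]
```

>>> apply_moves(
  targets=[
    [0.1, -0.2, 0, 0, 0, 0, 1],
    [0, 0, 0, 0, 0, 0, -1],
    [0, 0, 0, 0, 0, 0, -1],
    [0, 0, 0, 0, 0, 0, -1],
    [0, 0, 0, 0, 0, 0, -1],
  ],
)

```text
clock: 19.88
tool_pos: [0.5255, -0.227, 0.0718]
tool_rot: [[0.89, 0.003, -0.456], [0.002, -1.0, -0.003], [-0.456, 0.002, -0.89]]
contact_force: [3.0, -0.5, 5.4]
width: 0.0544
finger_force: 62.8
```

>>> apply_moves(
  targets=[
    [0, 0, 0, 0, 0, 0, -1],
    [0.4, 0, 0.4, 0, 0, 0, -1],
    [0.7, 0, 0.7, 0, 0, 0, -1],
    [0.3, 0, 1, 0, 0, 0, -1],
    [0, 0, 1, 0, 0, 0, -1],
  ],
)

```text
clock: 20.3
tool_pos: [0.5535, -0.2265, 0.1328]
tool_rot: [[0.889, 0.003, -0.458], [0.003, -1.0, -0.001], [-0.458, -0.0, -0.889]]
contact_force: [-0.9, 1.5, -0.3]
width: 0.0545
finger_force: 63.3
```

>>> apply_moves(
  targets=[
    [0, 0.5, 1, 0, 0, 0, -1],
    [-0.2, 0.95, 0.9, 0, -0.73, 0, -1],
    [-0.2, 0.95, 0, 0, -0.73, 0, -1],
    [-0.2, 0.95, 0, 0, -0.73, 0, -1],
    [-0.2, 0.95, 0, 0, -0.73, 0, -1],
  ],
)

```text
clock: 20.72
tool_pos: [0.5366, -0.1397, 0.1711]
tool_rot: [[0.984, 0.002, -0.178], [0.002, -1.0, -0.002], [-0.178, 0.001, -0.984]]
contact_force: [0.8, 0.1, -1.0]
width: 0.0545
finger_force: 63.3
```

>>> apply_moves(
  targets=[
    [-0.2, 0.95, 0, 0, -0.73, 0, -1],
    [-0.2, 0.95, 0, 0, -0.73, 0, -1],
    [-0.2, 0.95, 0, 0, -0.73, 0, -1],
    [-0.2, 0.95, 0, 0, -0.73, 0, -1],
    [-0.2, 0.95, 0, 0, 0, 0.2, -1],
  ],
)

```text
clock: 21.13
tool_pos: [0.5148, -0.0444, 0.1709]
tool_rot: [[0.994, 0.021, 0.111], [0.021, -1.0, 0.001], [0.111, 0.001, -0.994]]
contact_force: [0.3, 0.2, -0.8]
width: 0.0538
finger_force: 63.3
```

>>> apply_moves(
  targets=[
    [-0.2, 0.95, 0, 0, 0, 0.2, -1],
    [-0.2, 0.95, 0, 0, 0, 0.2, -1],
    [-0.2, 0.95, 0, 0, 0, 0.2, -1],
    [-0.2, 0.95, 0, 0, 0, 0.2, -1],
    [-0.2, 0.95, 0, 0, 0, 0.2, -1],
  ],
)

```text
clock: 21.55
tool_pos: [0.4962, 0.0502, 0.1708]
tool_rot: [[0.987, 0.123, 0.108], [0.122, -0.992, 0.012], [0.108, 0.002, -0.994]]
contact_force: [0.2, 0.0, 0.1]
width: 0.0545
finger_force: 63.3
```

>>> apply_moves(
  targets=[
    [-0.2, 0.95, 0, 0, 0, 0.2, -1],
    [-0.2, 0.95, 0, 0, 0, 0.2, -1],
    [-0.2, 0.95, 0, 0, 0, 0.2, -1],
    [-0.2, 0.5, 0, 0, 0, 0.2, -1],
    [0, 0, 0, 0, 0, 0, -1],
  ],
)

```text
clock: 21.97
tool_pos: [0.4798, 0.1177, 0.1707]
tool_rot: [[0.973, 0.204, 0.106], [0.203, -0.979, 0.021], [0.108, 0.002, -0.994]]
contact_force: [-0.2, 0.6, -0.6]
width: 0.0544
finger_force: 63.3
```

```bash
cat >> h.py <<'E'
def prof(name,cols=(245,280,315),rows=(265,285)):
    st(); im,c=snap('wrist',name); g=cv2.cvtColor(im,cv2.COLOR_BGR2GRAY)
    for x in cols: print('col',x,trans(g[150:360,x-2:x+3].mean(1),150))
    for r in rows: print('row',r,trans(g[r-1:r+2,190:370].mean(0),190))
    return c
E
python3 - <<'E'
from h import *
prof('w9',rows=(240,255,270,285,294))
E
```

```text
t 22.0 tcp [0.4798 0.1177 0.1707] rack [-0.0262 -0.1054] tilt 6.2 yaw 11.8 roll 0.1 q [-0.6 17.  93.1  1.4 63.9 77. ] w 0.0544 F [-0.2  0.6 -0.6]
col 245 [(223.9, 127, 112), (229.1, 105, 73), (260.4, 50, 29), (264.3, 33, 52), (294.9, 55, 148), (315.5, 145, 220), (344.5, 217, 140)]
col 280 [(232.0, 217, 139), (257.0, 138, 53), (294.8, 58, 150), (322.2, 138, 218), (333.3, 206, 188), (346.3, 161, 143)]
col 315 [(230.7, 218, 143), (257.0, 139, 54), (294.8, 58, 148), (307.4, 148, 216)]
row 240 [(195.5, 87, 29), (245.4, 10, 141), (323.3, 150, 219)]
row 255 [(207.1, 53, 13), (245.7, 9, 144), (323.8, 134, 219)]
row 270 [(197.3, 50, 25), (209.6, 17, 78), (220.0, 77, 12), (239.0, 13, 52), (325.8, 60, 217), (332.7, 220, 7), (341.4, 14, 76), (351.5, 78, 112), (358.9, 114, 216), (367.3, 220, 79)]
row 285 [(191.8, 196, 17), (202.6, 21, 78), (214.1, 78, 12), (227.9, 8, 54), (334.7, 49, 8), (347.4, 15, 75), (358.9, 76, 20)]
row 294 [(199.3, 15, 76), (210.7, 72, 11), (221.1, 5, 72), (340.9, 80, 8), (350.8, 11, 72), (363.1, 77, 13)]
```

Run:
```python
from h import *
c=calibration('wrist')
held(c,[(220.6,295),(340.6,295),(248.6,257),(318.1,257),(220.8,307.5),(340.6,307.4)],.4,.4,1,True)
```

```text
err 1.2631741472267493 panel [0.465  0.1123 0.141 ] rack [-0.0418 -0.1077] off tool [-0.019   0.0011  0.0278]
lean+x 11.3 lean+y 1.2 yaw 12.0
bottom rack [-0.0526 -0.1089] 0.08712762866228926
```

>>> apply_moves(
  targets=[
    [-0.22, 0.86, 0, 0.2, -0.96, 0, -1],
    [-0.22, 0.86, 0, 0.2, -0.96, 0, -1],
    [-0.22, 0.86, 0, 0, 0, 0, -1],
    [-0.22, 0.86, 0, 0, 0, 0, -1],
    [-0.22, 0.86, 0, 0, 0, 0, -1],
  ],
)

```text
clock: 22.43
tool_pos: [0.4587, 0.2019, 0.1708]
tool_rot: [[0.935, 0.198, 0.294], [0.19, -0.98, 0.058], [0.3, 0.001, -0.954]]
contact_force: [-0.2, -0.9, -0.4]
width: 0.0542
finger_force: 63.4
```

>>> apply_moves(
  targets=[
    [-0.22, 0.86, 0, 0, 0, 0, -1],
    [0, 0, -0.5, 0, 0, 0, -1],
    [0, 0, -0.5, 0, 0, 0, -1],
    [0, 0, 0, 0, 0, 0, -1],
    [0, 0, 0, 0, 0, 0, -1],
  ],
)

```text
clock: 22.85
tool_pos: [0.4546, 0.2187, 0.1505]
tool_rot: [[0.935, 0.199, 0.293], [0.19, -0.98, 0.058], [0.299, 0.001, -0.954]]
contact_force: [0.3, -0.4, -0.2]
width: 0.0544
finger_force: 63.4
```

Run:
```python
from h import *
prof('w10',rows=(240,255,270,285,294))
```

```text
t 22.9 tcp [0.4546 0.2187 0.1505] rack [-0.0299 -0.0014] tilt 17.4 yaw 11.5 roll 0.1 q [ 12.4  15.9 100.9  -0.5  45.8  91.2] w 0.0544 F [ 0.3 -0.4 -0.2]
col 245 [(263.9, 28, 56), (294.7, 58, 199), (307.0, 197, 50), (314.7, 50, 127)]
col 280 [(158.6, 65, 23), (169.8, 18, 77), (190.1, 65, 11), (200.9, 24, 76), (220.5, 65, 13), (231.8, 27, 77), (251.6, 65, 22), (257.4, 18, 58), (294.6, 65, 199), (307.0, 198, 51), (314.5, 54, 127)]
col 315 [(256.9, 26, 47), (294.6, 64, 199), (307.0, 198, 51), (314.1, 53, 128), (323.1, 124, 194), (336.1, 160, 133)]
row 240 [(215.3, 199, 21), (254.5, 24, 75), (304.4, 71, 23), (343.6, 20, 199)]
row 255 [(215.6, 198, 20), (343.9, 19, 195)]
row 270 [(202.4, 197, 99), (210.4, 109, 84), (220.1, 82, 9), (239.3, 11, 59), (325.6, 48, 22), (341.4, 15, 80), (351.8, 89, 103), (358.9, 102, 194)]
row 285 [(191.8, 176, 22), (202.6, 26, 83), (214.1, 83, 12), (227.8, 8, 58), (334.7, 45, 6), (347.4, 15, 80), (358.9, 81, 23)]
row 294 [(198.5, 19, 82), (210.7, 78, 10), (221.0, 5, 92), (340.9, 106, 5), (350.9, 12, 82), (363.6, 77, 14)]
```

Run:
```python
from h import *
c=calibration('wrist')
held(c,[(220.6,294.8),(341.2,294.7),(248.7,257.2),(318.3,257.0),(220.8,307.1),(341.2,307.1)],.4,.4,1,True)
crop(c,[(280.4,190.5),(280.4,220.9),(280.4,252)],.4-.4,-.4+.4,1,.042)
crop(c,[(254.9,240.4),(304.8,240.4)],0,0,1,.051)
crop(c,[(215.7,240.4),(344,240.4)],0,0,1,.012)
```

```text
err 1.2310622538590223 panel [0.4457 0.2156 0.1195] rack [-0.0392 -0.0026] off tool [-0.0185  0.0013  0.0271]
lean+x 0.3 lean+y 1.2 yaw 11.9
bottom rack [-0.0395 -0.0038] 0.06454731565075295
(280.4, 190.5) rack [ 0.0208 -0.0014]
(280.4, 220.9) rack [-0.0068 -0.0012]
(280.4, 252) rack [-0.0351 -0.0009]
(254.9, 240.4) rack [-0.0234  0.0214]
(304.8, 240.4) rack [-0.0238 -0.0225]
(215.7, 240.4) rack [-0.0271  0.0644]
(344, 240.4) rack [-0.0282 -0.0653]
```

>>> apply_moves(
  targets=[
    [0, 0.1, -0.6, 0, 0, 0, -1],
    [0, 0, -0.6, 0, 0, 0, -1],
    [0, 0, -0.6, 0, 0, 0, -1],
    [0, 0, -0.5, 0, 0, 0, -1],
    [0, 0, 0, 0, 0, 0, -1],
  ],
)

```text
clock: 23.32
tool_pos: [0.454, 0.2208, 0.1036]
tool_rot: [[0.935, 0.199, 0.292], [0.191, -0.98, 0.058], [0.298, 0.001, -0.955]]
contact_force: [0.1, -0.6, -1.2]
width: 0.0544
finger_force: 64.7
```

>>> apply_moves(
  targets=[
    [0, 0, -0.2, 0, 0, 0, -1],
    [0, 0, 0, 0, 0, 0, -1],
    [0, 0, 0, 0, 0, 0, -1],
  ],
)

```text
clock: 23.57
tool_pos: [0.4546, 0.2214, 0.1012]
tool_rot: [[0.934, 0.2, 0.295], [0.191, -0.98, 0.059], [0.301, 0.001, -0.954]]
contact_force: [-1.2, 0.1, -1.4]
width: 0.0543
finger_force: 64.7
```

```bash
sed -i 's/RC=np.array(\[.4835,.2263\])/RC=np.array([.4854,.2267])/' h.py; python3 -c "
from h import *
st()"
```

```text
t 23.6 tcp [0.4546 0.2214 0.1012] rack [-0.0312  0.0012] tilt 17.5 yaw 11.5 roll 0.1 q [ 12.7  20.5 104.8  -0.7  37.3  91.7] w 0.0543 F [-1.2  0.1 -1.4]
```

>>> apply_moves(
  targets=[
    [0, 0, -0.1, 0, 0, 0, -1],
    [0, 0, -0.07, 0, 0, 0, -1],
    [0, 0, 0, 0, 0, 0, -1],
  ],
)

```text
clock: 23.82
tool_pos: [0.4543, 0.2215, 0.0972]
tool_rot: [[0.935, 0.2, 0.294], [0.191, -0.98, 0.059], [0.3, 0.001, -0.954]]
contact_force: [-0.3, 0.2, -0.6]
width: 0.0544
finger_force: 64.7
```

>>> apply_moves(
  targets=[
    [0, 0, -0.1, 0, 0, 0, -1],
    [0, 0, 0, 0, 0, 0, -1],
    [0, 0, -0.08, 0, 0, 0, -1],
    [0, 0, 0, 0, 0, 0, -1],
  ],
)

```text
clock: 24.15
tool_pos: [0.4557, 0.2217, 0.0956]
tool_rot: [[0.933, 0.2, 0.299], [0.191, -0.98, 0.06], [0.305, 0.001, -0.952]]
contact_force: [-3.3, -2.0, 17.6]
width: 0.0542
finger_force: 66.5
```

>>> apply_moves(
  targets=[
    [0, 0, 0, 0, 0, 0, 1],
    [0, 0, 0, 0, 0, 0, 1],
    [0, 0, 0, 0, 0, 0, 1],
    [0, 0, 0, 0, 0, 0, 1],
    [-0.15, 0, 0.5, 0, 0, 0, 1],
  ],
)

```text
clock: 24.57
tool_pos: [0.4508, 0.2212, 0.1022]
tool_rot: [[0.936, 0.2, 0.291], [0.191, -0.98, 0.058], [0.297, 0.001, -0.955]]
contact_force: [0.3, 0.7, 0.4]
width: 0.0852
finger_force: 0.0
```

>>> apply_moves(
  targets=[
    [-0.3, 0, 0.95, 0, 0, 0, 1],
    [-0.3, 0, 0.95, 0, 0, 0, 1],
    [0, 0, 0, 0, 0, 0, 1],
  ],
)

```text
clock: 24.82
tool_pos: [0.4397, 0.2219, 0.1443]
tool_rot: [[0.933, 0.201, 0.298], [0.191, -0.98, 0.06], [0.304, 0.001, -0.953]]
contact_force: [-0.3, 0.5, 0.4]
width: 0.0853
finger_force: 0.0
```

```bash
cat >> h.py <<'E'
def R2w(x,y,z): s,cc=np.sin(RY),np.cos(RY); return [RC[0]+x*cc-y*s,RC[1]+x*s+y*cc,z]
def seated(c,sx):
    for n,x in(('+',.003),('-',-.003)): print('top',n,'expected row',proj(c,R2w(sx+x,0,.122)).round(1))
E
python3 - <<'E'
from h import *
c=prof('w11',cols=(250,280,310),rows=()); seated(c,-.042); seated(c,-.070)
E
```

```text
t 24.8 tcp [0.4397 0.2219 0.1443] rack [-0.0457  0.0048] tilt 17.7 yaw 11.6 roll 0.1 q [ 13.3  15.3 103.3  -0.8  43.7  92.2] w 0.0853 F [-0.3  0.5  0.4]
col 250 [(246.9, 33, 58), (252.3, 61, 199), (261.3, 200, 19), (295.9, 60, 200), (304.8, 199, 123)]
col 280 [(153.9, 12, 77), (174.4, 65, 21), (185.7, 24, 77), (206.0, 66, 11), (217.3, 27, 77), (251.7, 67, 201), (261.0, 199, 67), (295.6, 64, 200), (304.5, 199, 129)]
col 310 [(153.8, 23, 58), (174.0, 46, 24), (185.4, 24, 60), (205.5, 53, 22), (217.0, 22, 63), (251.4, 68, 199), (260.5, 197, 65), (295.4, 62, 196), (300.8, 191, 123), (315.2, 129, 199), (326.1, 197, 127)]
top + expected row [288.1 252.1]
top - expected row [288.2 261.8]
top + expected row [288.4 297.3]
top - expected row [288.5 307. ]
```

>>> apply_moves(
  targets=[
    [0, 0, 0.9, 0, 0, 0, 1],
    [0, 0, 0.9, 0, 0, 0, 1],
    [0.34, -0.93, 0.6, -0.19, 0.92, 0, 1],
    [0.34, -0.93, 0, -0.19, 0.92, 0, 1],
    [0.34, -0.93, 0, -0.19, 0.92, 0, 1],
  ],
)

```text
clock: 25.28
tool_pos: [0.4599, 0.1651, 0.1898]
tool_rot: [[0.979, 0.201, 0.019], [0.201, -0.98, 0.003], [0.019, 0.001, -1.0]]
contact_force: [-0.1, 0.9, -0.6]
width: 0.0849
finger_force: 0.0
```

>>> apply_moves(
  targets=[
    [0.34, -0.93, 0, -0.19, 0.92, 0, 1],
    [0.34, -0.93, 0, -0.19, 0.92, 0, 1],
    [0.34, -0.93, 0, -0.19, 0.92, 0, 1],
    [0.34, -0.93, 0, -0.19, 0.92, 0, 1],
    [0.34, -0.93, 0, 0, 0, -0.2, 1],
  ],
)

```text
clock: 25.7
tool_pos: [0.495, 0.0717, 0.1868]
tool_rot: [[0.92, 0.182, -0.347], [0.17, -0.983, -0.065], [-0.353, 0.001, -0.936]]
contact_force: [0.6, 0.9, -1.2]
width: 0.0855
finger_force: 0.0
```

>>> apply_moves(
  targets=[
    [0.34, -0.93, 0, 0, 0, -0.2, 1],
    [0.34, -0.93, 0, 0, 0, -0.2, 1],
    [0.34, -0.93, 0, 0, 0, -0.2, 1],
    [0.34, -0.93, 0, 0, 0, -0.2, 1],
    [0.34, -0.93, 0, 0, 0, -0.2, 1],
  ],
)

```text
clock: 26.12
tool_pos: [0.5279, -0.0214, 0.188]
tool_rot: [[0.935, 0.082, -0.346], [0.076, -0.997, -0.03], [-0.348, 0.001, -0.938]]
contact_force: [-0.1, 0.3, -0.0]
width: 0.0855
finger_force: 0.0
```

>>> apply_moves(
  targets=[
    [0.34, -0.93, 0, 0, 0, -0.2, 1],
    [0.34, -0.93, 0, 0, 0, -0.2, 1],
    [0.34, -0.93, 0, 0, 0, -0.2, 1],
    [0.34, -0.93, 0, 0, 0, -0.2, 1],
    [0.34, -0.93, 0, 0, 0, 0, 1],
  ],
)

```text
clock: 26.53
tool_pos: [0.5619, -0.1146, 0.1878]
tool_rot: [[0.938, 0.001, -0.348], [0.001, -1.0, -0.002], [-0.348, 0.001, -0.938]]
contact_force: [0.2, -0.1, 0.2]
width: 0.0856
finger_force: 0.0
```

>>> apply_moves(
  targets=[
    [0.34, -0.93, 0, 0, 0, 0, 1],
    [0.34, -0.93, 0, 0, 0, 0, 1],
    [0.34, -0.93, 0, 0, 0, 0, 1],
    [0.34, -0.93, 0, 0, 0, 0, 1],
    [0, 0, 0, 0, 0, 0, 1],
  ],
)

```text
clock: 26.95
tool_pos: [0.5893, -0.191, 0.187]
tool_rot: [[0.938, -0.0, -0.347], [-0.001, -1.0, -0.002], [-0.347, 0.002, -0.938]]
contact_force: [0.4, 0.5, -0.3]
width: 0.0856
finger_force: 0.0
```

```bash
python3 -c "
from h import *
st()"
```

```text
t 26.9 tcp [ 0.5893 -0.191   0.187 ] rack [ 0.0148 -0.4302] tilt -19.9 yaw -0.0 roll 0.1 q [-25.3  40.2  51.2  -9.  106.9  63.5] w 0.0856 F [ 0.4  0.5 -0.3]
```

>>> apply_moves(
  targets=[
    [0.3, -0.9, -0.6, 0, 0, 0, 1],
    [0.3, -0.9, -0.6, 0, 0, 0, 1],
    [-0.28, 0, -0.78, 0, 0, 0, 1],
    [-0.28, 0, -0.78, 0, 0, 0, 1],
    [-0.28, 0, -0.78, 0, 0, 0, 1],
  ],
)

```text
clock: 27.37
tool_pos: [0.5836, -0.2234, 0.1164]
tool_rot: [[0.938, 0.003, -0.347], [0.002, -1.0, -0.002], [-0.347, 0.001, -0.938]]
contact_force: [0.5, -0.7, -0.4]
width: 0.0854
finger_force: 0.0
```

>>> apply_moves(
  targets=[
    [-0.28, 0, -0.78, 0, 0, 0, 1],
    [-0.28, 0, -0.78, 0, 0, 0, 1],
    [-0.28, 0, -0.78, 0, 0, 0, 1],
    [0, 0, 0, 0, 0, 0, 1],
    [0, 0, 0, 0, 0, 0, 1],
  ],
)

```text
clock: 27.78
tool_pos: [0.5669, -0.2233, 0.071]
tool_rot: [[0.938, 0.003, -0.348], [0.002, -1.0, -0.002], [-0.348, 0.001, -0.938]]
contact_force: [0.3, -0.1, -0.4]
width: 0.0853
finger_force: 0.0
```

Run:
```python
from h import *
st(); im,c=snap('wrist','w12'); g=cv2.cvtColor(im,cv2.COLOR_BGR2GRAY)
for x in (260,300): print(trans(g[200:400,x-3:x+3].mean(1),200))
print(trans(g[288:292,200:370].mean(0),200))
for X in((.582,.0955),(.582+.0042,.0913)): print(proj(c,[X[0],-.2245,X[1]]))
```

```text
t 27.8 tcp [ 0.5669 -0.2233  0.071 ] rack [-0.0138 -0.4571] tilt -20.0 yaw 0.2 roll 0.0 q [-28.5  44.6  62.2  -9.6  91.2  62.7] w 0.0853 F [ 0.3 -0.1 -0.4]
[(207.7, 41, 127), (223.4, 122, 75), (235.5, 71, 40), (286.4, 51, 129), (299.4, 127, 70), (343.5, 151, 204), (365.3, 202, 9)]
[(207.3, 27, 129), (223.4, 124, 75), (235.3, 68, 26), (267.0, 33, 18), (270.5, 17, 41), (286.0, 54, 128), (298.9, 129, 25), (306.9, 30, 17), (315.5, 17, 54), (322.3, 54, 26), (337.9, 29, 16), (349.4, 18, 66), (355.3, 61, 26)]
[(354.7, 126, 204), (366.0, 203, 8)]
[282.91330835 290.81508594]
[282.92365925 277.21339886]
```

>>> apply_moves(
  targets=[
    [0, -0.08, 0, 0, 0, 0, 1],
    [0, 0, 0, 0, 0, 0, -1],
    [0, 0, 0, 0, 0, 0, -1],
    [0, 0, 0, 0, 0, 0, -1],
    [0, 0, 0, 0, 0, 0, -1],
  ],
)

```text
clock: 28.25
tool_pos: [0.5678, -0.2256, 0.073]
tool_rot: [[0.939, 0.003, -0.344], [0.001, -1.0, -0.004], [-0.344, 0.003, -0.939]]
contact_force: [0.8, -0.7, 5.0]
width: 0.0543
finger_force: 63.0
```

>>> apply_moves(
  targets=[
    [0, 0, 0, 0, 0, 0, -1],
    [0.4, 0, 0.4, 0, 0, 0, -1],
    [0.7, 0, 0.7, 0, 0, 0, -1],
    [0.3, 0, 1, 0, 0, 0, -1],
    [0, 0, 1, 0, 0, 0, -1],
  ],
)

```text
clock: 28.67
tool_pos: [0.5959, -0.225, 0.1338]
tool_rot: [[0.938, 0.003, -0.347], [0.003, -1.0, -0.002], [-0.347, 0.001, -0.938]]
contact_force: [0.3, -0.8, 0.2]
width: 0.0543
finger_force: 63.4
```

>>> apply_moves(
  targets=[
    [0, 0.5, 1, 0, 0, 0, -1],
    [-0.31, 0.95, 0.9, 0, -0.785, 0, -1],
    [-0.31, 0.95, 0, 0, -0.785, 0, -1],
    [-0.31, 0.95, 0, 0, -0.785, 0, -1],
    [-0.31, 0.95, 0, 0, -0.785, 0, -1],
  ],
)

```text
clock: 29.08
tool_pos: [0.5701, -0.1384, 0.1723]
tool_rot: [[0.999, 0.001, -0.035], [0.001, -1.0, -0.003], [-0.035, 0.003, -0.999]]
contact_force: [-0.0, -0.4, -1.5]
width: 0.0541
finger_force: 63.4
```

>>> apply_moves(
  targets=[
    [-0.31, 0.95, 0, 0, -0.785, 0, -1],
    [-0.31, 0.95, 0, 0, -0.785, 0, -1],
    [-0.31, 0.95, 0, 0, -0.785, 0, -1],
    [-0.31, 0.95, 0, 0, -0.785, 0, -1],
    [-0.31, 0.95, 0, 0, -0.785, 0, -1],
  ],
)

```text
clock: 29.5
tool_pos: [0.5387, -0.0434, 0.1722]
tool_rot: [[0.937, 0.0, 0.35], [0.001, -1.0, -0.003], [0.35, 0.003, -0.937]]
contact_force: [1.2, 0.3, -1.0]
width: 0.0544
finger_force: 63.4
```

>>> apply_moves(
  targets=[
    [-0.31, 0.95, 0, 0, -0.785, 0, -1],
    [-0.31, 0.95, 0, 0, 0, 0.23, -1],
    [-0.31, 0.95, 0, 0, 0, 0.23, -1],
    [-0.31, 0.95, 0, 0, 0, 0.23, -1],
    [-0.31, 0.95, 0, 0, 0, 0.23, -1],
  ],
)

```text
clock: 29.92
tool_pos: [0.5077, 0.0516, 0.1719]
tool_rot: [[0.904, 0.093, 0.417], [0.086, -0.996, 0.036], [0.418, 0.003, -0.908]]
contact_force: [0.9, 0.2, -1.3]
width: 0.0543
finger_force: 63.5
```

>>> apply_moves(
  targets=[
    [-0.31, 0.95, 0, 0, 0, 0.23, -1],
    [-0.31, 0.95, 0, 0, 0, 0.23, -1],
    [-0.31, 0.95, 0, 0, 0, 0.23, -1],
    [-0.31, 0.95, 0, 0, 0, 0.23, -1],
    [0, 0, 0, 0, 0, 0.23, -1],
  ],
)

```text
clock: 30.33
tool_pos: [0.4819, 0.1291, 0.1717]
tool_rot: [[0.888, 0.21, 0.408], [0.192, -0.978, 0.085], [0.417, 0.003, -0.909]]
contact_force: [-0.5, 0.4, -0.9]
width: 0.0549
finger_force: 63.6
```

Run:
```python
from h import *
prof('w13',rows=(260,270,280,285,294))
```

```text
t 30.3 tcp [0.4819 0.1291 0.1717] rack [-0.0237 -0.0947] tilt 24.7 yaw 12.1 roll 0.1 q [ -1.6  11.5 105.4   8.7  39.3  70.7] w 0.0549 F [-0.5  0.4 -0.9]
col 245 [(270.3, 30, 56), (283.5, 62, 194), (296.3, 193, 17), (332.0, 14, 118)]
col 280 [(266.9, 191, 57), (283.2, 59, 192), (308.8, 179, 118)]
col 315 [(266.7, 190, 54), (282.9, 61, 194), (296.6, 193, 118), (340.7, 120, 168), (345.9, 175, 190)]
row 260 [(205.4, 66, 22), (213.9, 29, 43), (223.5, 44, 19), (254.2, 20, 193), (333.6, 185, 127), (337.9, 132, 150), (347.6, 152, 191)]
row 270 [(203.7, 63, 17), (209.5, 23, 90), (220.1, 89, 9), (229.0, 7, 19), (322.9, 53, 189), (332.6, 191, 5), (341.5, 16, 87), (358.9, 97, 189)]
row 280 [(194.0, 57, 17), (204.9, 19, 90), (216.2, 90, 10), (225.9, 7, 53), (337.3, 49, 8), (345.4, 16, 87), (356.9, 88, 18), (367.1, 18, 181)]
row 285 [(191.9, 42, 23), (202.6, 25, 90), (214.3, 90, 7), (220.6, 10, 187), (341.2, 193, 9), (347.5, 17, 90), (359.0, 88, 22)]
row 294 [(198.5, 21, 90), (210.6, 85, 11), (220.5, 4, 193), (340.8, 189, 5), (350.9, 13, 89), (363.6, 84, 15)]
```

Run:
```python
from h import *
c=calibration('wrist')
held(c,[(220.5,283.4),(341.2,282.8),(248,267),(318.3,266.7),(220.6,296.4),(341,296.4)],.4,.4,1,True)
```

```text
err 1.5126888156725045 panel [0.4761 0.1254 0.14  ] rack [-0.0301 -0.0971] off tool [-0.0196  0.0011  0.026 ]
lean+x -0.1 lean+y 1.2 yaw 12.5
bottom rack [-0.0301 -0.0983] 0.08499902792093192
```

>>> apply_moves(
  targets=[
    [0.8, 0.2, 0, 0, 0, -0.05, -1],
    [-0.2, 0.95, 0, 0, 0, 0, -1],
    [-0.2, 0.95, 0, 0, 0, 0, -1],
    [-0.2, 0.95, 0, 0, 0, 0, -1],
    [-0.2, 0.95, 0, 0, 0, 0, -1],
  ],
)

```text
clock: 30.8
tool_pos: [0.4835, 0.2071, 0.1718]
tool_rot: [[0.89, 0.2, 0.41], [0.183, -0.98, 0.08], [0.418, 0.003, -0.908]]
contact_force: [-0.1, -0.5, -1.1]
width: 0.0543
finger_force: 63.6
```

>>> apply_moves(
  targets=[
    [-0.2, 0.95, 0, 0, 0, 0, -1],
    [0, 0, -0.5, 0, 0, 0, -1],
    [0, 0, -0.5, 0, 0, 0, -1],
    [0, 0, 0, 0, 0, 0, -1],
    [0, 0, 0, 0, 0, 0, -1],
  ],
)

```text
clock: 31.22
tool_pos: [0.4796, 0.2254, 0.1517]
tool_rot: [[0.89, 0.2, 0.41], [0.183, -0.98, 0.081], [0.418, 0.003, -0.909]]
contact_force: [1.0, -0.9, -1.6]
width: 0.0545
finger_force: 63.7
```

Run:
```python
from h import *
c=prof('w14',rows=(240,))
for n,x in(('rib14 near',-.009),('rib+14',.019)): print(n,proj(c,R2w(x,0,.042)))
```

```text
t 31.2 tcp [0.4796 0.2254 0.1517] rack [-0.006  -0.0001] tilt 24.7 yaw 11.6 roll 0.2 q [ 12.7  16.5 102.4  -1.1  36.5  91.8] w 0.0545 F [ 1.  -0.9 -1.6]
col 245 [(157.3, 190, 47), (270.3, 27, 54), (283.5, 61, 190), (296.3, 189, 17), (318.3, 54, 177), (325.8, 177, 12)]
col 280 [(157.8, 188, 50), (192.3, 43, 64), (203.4, 63, 21), (213.9, 15, 69), (233.9, 63, 11), (244.4, 24, 70), (264.3, 63, 18), (267.1, 18, 54), (283.2, 58, 188), (296.2, 189, 54), (317.6, 60, 189), (326.1, 189, 45)]
col 315 [(158.3, 190, 45), (266.5, 21, 51), (282.9, 59, 190), (296.0, 188, 25), (317.4, 52, 122), (326.4, 117, 11)]
row 240 [(216.6, 189, 22), (343.9, 21, 187)]
rib14 near [280.10378412 264.10836902]
rib+14 [279.87952362 233.27189768]
```

>>> apply_moves(
  targets=[
    [-0.09, 0.1, -0.5, 0, 0, 0, -1],
    [0, 0, -0.6, 0, 0, 0, -1],
    [0, 0, -0.6, 0, 0, 0, -1],
    [0, 0, -0.6, 0, 0, 0, -1],
    [0, 0, -0.4, 0, 0, 0, -1],
  ],
)

```text
clock: 31.68
tool_pos: [0.4781, 0.2273, 0.0977]
tool_rot: [[0.889, 0.2, 0.411], [0.183, -0.98, 0.081], [0.419, 0.003, -0.908]]
contact_force: [1.0, 0.3, -0.8]
width: 0.0546
finger_force: 63.7
```

>>> apply_moves(
  targets=[
    [0, 0, 0, 0, 0, 0, -1],
    [0, 0, -0.08, 0, 0, 0, -1],
    [0, 0, 0, 0, 0, 0, -1],
    [0, 0, 0, 0, 0, 0, -1],
  ],
)

```text
clock: 32.02
tool_pos: [0.4782, 0.2277, 0.0971]
tool_rot: [[0.889, 0.201, 0.412], [0.184, -0.98, 0.081], [0.42, 0.003, -0.908]]
contact_force: [-0.7, 0.8, -2.0]
width: 0.0544
finger_force: 63.7
```

>>> apply_moves(
  targets=[
    [0, 0, -0.1, 0, 0, 0, -1],
    [0, 0, 0, 0, 0, 0, -1],
    [0, 0, -0.06, 0, 0, 0, -1],
    [0, 0, 0, 0, 0, 0, -1],
  ],
)

```text
clock: 32.35
tool_pos: [0.4797, 0.228, 0.0954]
tool_rot: [[0.887, 0.201, 0.416], [0.183, -0.98, 0.082], [0.424, 0.003, -0.905]]
contact_force: [-1.7, -2.3, 12.6]
width: 0.0546
finger_force: 65.1
```

>>> apply_moves(
  targets=[
    [0, 0, 0, 0, 0, 0, 1],
    [0, 0, 0, 0, 0, 0, 1],
    [0, 0, 0, 0, 0, 0, 1],
    [0, 0, 0, 0, 0, 0, 1],
    [-0.2, -0.04, 0.5, 0, 0, 0, 1],
  ],
)

```text
clock: 32.77
tool_pos: [0.4735, 0.2267, 0.1019]
tool_rot: [[0.89, 0.201, 0.408], [0.184, -0.98, 0.08], [0.416, 0.004, -0.909]]
contact_force: [0.2, 0.1, 0.5]
width: 0.0857
finger_force: 0.0
```

>>> apply_moves(
  targets=[
    [-0.4, -0.08, 0.9, 0, 0, 0, 1],
    [-0.4, -0.08, 0.9, 0, 0, 0, 1],
    [0, 0, 0, 0, 0, 0, 1],
  ],
)

```text
clock: 33.02
tool_pos: [0.4578, 0.2239, 0.1418]
tool_rot: [[0.888, 0.201, 0.414], [0.184, -0.979, 0.082], [0.422, 0.003, -0.907]]
contact_force: [0.8, 0.9, -0.1]
width: 0.0856
finger_force: 0.0
```

Run:
```python
from h import *
c=prof('w15',cols=(250,280,310),rows=()); seated(c,-.014); seated(c,-.042)
```

```text
t 33.0 tcp [0.4578 0.2239 0.1418] rack [-0.0275  0.003 ] tilt 25.0 yaw 11.6 roll 0.2 q [ 13.2  15.6 106.2  -1.5  33.3  92.6] w 0.0856 F [ 0.8  0.9 -0.1]
col 250 [(239.0, 24, 196), (248.3, 195, 20), (277.8, 29, 55), (285.5, 63, 193), (295.1, 193, 20), (333.8, 49, 126)]
col 280 [(166.5, 43, 64), (178.9, 65, 22), (189.7, 12, 72), (209.5, 65, 22), (220.3, 15, 69), (238.7, 70, 196), (248.2, 194, 10), (252.3, 13, 41), (261.0, 48, 68), (285.0, 61, 195), (294.5, 192, 72), (333.7, 50, 126)]
col 310 [(238.4, 36, 196), (248.0, 194, 13), (259.9, 34, 47), (270.9, 46, 58), (284.5, 63, 195), (294.2, 194, 54), (333.5, 53, 124), (349.6, 123, 191)]
top + expected row [285.1 240.6]
top - expected row [285.1 250.5]
top + expected row [285.4 287.1]
top - expected row [285.5 297.3]
```

>>> apply_moves(
  targets=[
    [0, 0, 0.9, 0, 0, 0, 1],
    [0, 0, 0.9, 0, 0, 0, 1],
    [0.37, -0.94, 0.6, -0.18, 0.85, 0, 1],
    [0.37, -0.94, 0, -0.18, 0.85, 0, 1],
    [0.37, -0.94, 0, -0.18, 0.85, 0, 1],
  ],
)

```text
clock: 33.48
tool_pos: [0.4804, 0.1667, 0.1875]
tool_rot: [[0.965, 0.203, 0.165], [0.201, -0.979, 0.03], [0.168, 0.004, -0.986]]
contact_force: [0.3, 1.0, 0.2]
width: 0.0853
finger_force: 0.0
```

>>> apply_moves(
  targets=[
    [0.37, -0.94, 0, -0.18, 0.85, 0, 1],
    [0.37, -0.94, 0, -0.18, 0.85, 0, 1],
    [0.37, -0.94, 0, -0.18, 0.85, 0, 1],
    [0.37, -0.94, 0, -0.18, 0.85, 0, 1],
    [0.37, -0.94, 0, -0.18, 0.85, 0, 1],
  ],
)

```text
clock: 33.9
tool_pos: [0.5177, 0.0721, 0.1862]
tool_rot: [[0.944, 0.204, -0.258], [0.195, -0.979, -0.06], [-0.265, 0.006, -0.964]]
contact_force: [0.2, 1.3, -0.4]
width: 0.0857
finger_force: 0.0
```

>>> apply_moves(
  targets=[
    [0.37, -0.94, 0, 0, 0, -0.2, 1],
    [0.37, -0.94, 0, 0, 0, -0.2, 1],
    [0.37, -0.94, 0, 0, 0, -0.2, 1],
    [0.37, -0.94, 0, 0, 0, -0.2, 1],
    [0.37, -0.94, 0, 0, 0, -0.2, 1],
  ],
)

```text
clock: 34.32
tool_pos: [0.5545, -0.0218, 0.1856]
tool_rot: [[0.96, 0.105, -0.26], [0.1, -0.994, -0.033], [-0.262, 0.006, -0.965]]
contact_force: [0.1, 0.9, -0.1]
width: 0.0853
finger_force: 0.0
```

>>> apply_moves(
  targets=[
    [0.37, -0.94, 0, 0, 0, -0.2, 1],
    [0.37, -0.94, 0, 0, 0, -0.2, 1],
    [0.37, -0.94, 0, 0, 0, -0.2, 1],
    [0.37, -0.94, 0, 0, 0, -0.2, 1],
    [0.37, -0.94, 0, 0, 0, -0.2, 1],
  ],
)

```text
clock: 34.73
tool_pos: [0.5915, -0.1159, 0.1855]
tool_rot: [[0.965, 0.005, -0.262], [0.003, -1.0, -0.007], [-0.262, 0.006, -0.965]]
contact_force: [0.3, 0.1, 0.0]
width: 0.0854
finger_force: 0.0
```

>>> apply_moves(
  targets=[
    [0.37, -0.94, 0, 0, 0, 0, 1],
    [0.37, -0.94, 0, 0, 0, 0, 1],
    [0.37, -0.94, 0, 0, 0, 0, 1],
    [0.37, -0.94, 0, 0, 0, 0, 1],
    [0, 0, 0, 0, 0, 0, 1],
  ],
)

```text
clock: 35.15
tool_pos: [0.6212, -0.1934, 0.1846]
tool_rot: [[0.965, 0.003, -0.262], [0.001, -1.0, -0.007], [-0.262, 0.007, -0.965]]
contact_force: [-0.3, -0.3, -1.4]
width: 0.0852
finger_force: 0.0
```

```bash
python3 -c "
from h import *
st()"
```

```text
t 35.1 tcp [ 0.6212 -0.1934  0.1846] rack [ 0.0455 -0.4391] tilt -14.9 yaw 0.2 roll 0.4 q [-25.   41.2  48.5  -6.9 103.8  64. ] w 0.0852 F [-0.3 -0.3 -1.4]
```

>>> apply_moves(
  targets=[
    [0.41, -0.82, -0.45, -0.03, 0, 0, 1],
    [0.41, -0.82, -0.45, -0.03, 0, 0, 1],
    [-0.215, 0, -0.8, 0, 0, 0, 1],
    [-0.215, 0, -0.8, 0, 0, 0, 1],
    [-0.215, 0, -0.8, 0, 0, 0, 1],
  ],
)

```text
clock: 35.57
tool_pos: [0.6239, -0.2224, 0.1188]
tool_rot: [[0.965, 0.006, -0.261], [0.003, -1.0, -0.013], [-0.261, 0.012, -0.965]]
contact_force: [0.3, -0.5, 0.7]
width: 0.0856
finger_force: 0.0
```

>>> apply_moves(
  targets=[
    [-0.215, 0, -0.8, 0, 0, 0, 1],
    [-0.215, 0, -0.8, 0, 0, 0, 1],
    [-0.215, 0, -0.8, 0, 0, 0, 1],
    [0, 0, 0, 0, 0, 0, 1],
    [0, 0, 0, 0, 0, 0, 1],
  ],
)

```text
clock: 35.98
tool_pos: [0.6109, -0.2222, 0.0721]
tool_rot: [[0.965, 0.006, -0.262], [0.003, -1.0, -0.013], [-0.262, 0.011, -0.965]]
contact_force: [0.1, 0.4, 0.4]
width: 0.0854
finger_force: 0.0
```

Run:
```python
from h import *
st(); im,c=snap('wrist','w16'); g=cv2.cvtColor(im,cv2.COLOR_BGR2GRAY)
for x in (260,300): print(trans(g[180:400,x-3:x+3].mean(1),180))
```

```text
t 36.0 tcp [ 0.6109 -0.2222  0.0721] rack [ 0.0295 -0.4652] tilt -15.0 yaw 0.4 roll 0.6 q [-27.4  46.   57.6  -7.6  89.6  63.3] w 0.0854 F [0.1 0.4 0.4]
[(193.0, 36, 110), (208.3, 107, 69), (241.3, 65, 35), (278.8, 40, 112), (291.8, 116, 34), (365.1, 110, 8)]
[(192.6, 26, 113), (207.5, 114, 73), (240.6, 68, 24), (278.4, 38, 117), (291.5, 115, 22), (314.0, 29, 16), (320.0, 17, 33), (358.8, 14, 58), (365.1, 58, 8)]
```

>>> apply_moves(
  targets=[
    [0, -0.13, 0, 0.1, 0, 0, 1],
    [0, 0, 0, 0, 0, 0, -1],
    [0, 0, 0, 0, 0, 0, -1],
    [0, 0, 0, 0, 0, 0, -1],
    [0, 0, 0, 0, 0, 0, -1],
  ],
)

```text
clock: 36.45
tool_pos: [0.6117, -0.2256, 0.0743]
tool_rot: [[0.966, 0.006, -0.258], [0.005, -1.0, -0.005], [-0.258, 0.004, -0.966]]
contact_force: [0.4, -0.4, 4.8]
width: 0.0545
finger_force: 63.1
```

>>> apply_moves(
  targets=[
    [0, 0, 0, 0, 0, 0, -1],
    [0.4, 0, 0.4, 0, 0, 0, -1],
    [0.7, 0, 0.7, 0, 0, 0, -1],
    [0.3, 0, 1, 0, 0, 0, -1],
    [0, 0, 1, 0, 0, 0, -1],
  ],
)

```text
clock: 36.87
tool_pos: [0.6399, -0.2249, 0.1349]
tool_rot: [[0.965, 0.007, -0.261], [0.006, -1.0, -0.003], [-0.261, 0.002, -0.965]]
contact_force: [-0.1, -0.5, -0.6]
width: 0.0549
finger_force: 63.3
```

>>> apply_moves(
  targets=[
    [0, 0.5, 1, 0, 0, 0, -1],
    [-0.34, 0.95, 0.9, 0, -0.785, 0, -1],
    [-0.34, 0.95, 0, 0, -0.785, 0, -1],
    [-0.34, 0.95, 0, 0, -0.785, 0, -1],
    [-0.34, 0.95, 0, 0, -0.785, 0, -1],
  ],
)

```text
clock: 37.28
tool_pos: [0.6116, -0.1383, 0.1735]
tool_rot: [[0.998, 0.005, 0.055], [0.005, -1.0, -0.004], [0.055, 0.004, -0.998]]
contact_force: [0.8, -0.7, -1.1]
width: 0.0543
finger_force: 63.3
```

>>> apply_moves(
  targets=[
    [-0.34, 0.95, 0, 0, -0.785, 0, -1],
    [-0.34, 0.95, 0, 0, -0.785, 0, -1],
    [-0.34, 0.95, 0, 0, -0.785, 0, -1],
    [-0.34, 0.95, 0, 0, -0.785, 0, -1],
    [-0.34, 0.95, 0, 0, -0.785, 0, -1],
  ],
)

```text
clock: 37.7
tool_pos: [0.5772, -0.0434, 0.1735]
tool_rot: [[0.902, 0.002, 0.432], [0.005, -1.0, -0.004], [0.432, 0.006, -0.902]]
contact_force: [0.5, 0.3, -0.1]
width: 0.0543
finger_force: 63.3
```

>>> apply_moves(
  targets=[
    [-0.34, 0.95, 0, 0, -0.785, 0, -1],
    [-0.34, 0.95, 0, 0, 0, 0.23, -1],
    [-0.34, 0.95, 0, 0, 0, 0.23, -1],
    [-0.34, 0.95, 0, 0, 0, 0.23, -1],
    [-0.34, 0.95, 0, 0, 0, 0.23, -1],
  ],
)

```text
clock: 38.12
tool_pos: [0.5433, 0.0516, 0.1731]
tool_rot: [[0.863, 0.095, 0.496], [0.086, -0.995, 0.042], [0.498, 0.006, -0.867]]
contact_force: [0.5, 0.9, -0.5]
width: 0.0542
finger_force: 63.4
```

>>> apply_moves(
  targets=[
    [-0.34, 0.95, 0, 0, 0, 0.23, -1],
    [-0.34, 0.95, 0, 0, 0, 0.23, -1],
    [-0.34, 0.95, 0, 0, 0, 0.23, -1],
    [-0.34, 0.95, 0, 0, 0, 0.23, -1],
    [0, 0, 0, 0, 0, 0.2, -1],
  ],
)

```text
clock: 38.53
tool_pos: [0.515, 0.1292, 0.1729]
tool_rot: [[0.848, 0.209, 0.487], [0.184, -0.978, 0.099], [0.497, 0.005, -0.868]]
contact_force: [0.3, 1.1, -1.0]
width: 0.0546
finger_force: 63.5
```

Run:
```python
from h import *
prof('w17',rows=(275,282,288,294,300))
```

```text
t 38.5 tcp [0.515  0.1292 0.1729] rack [ 0.0087 -0.1015] tilt 29.8 yaw 12.1 roll 0.3 q [ -2.   13.4 104.7  12.2  33.4  67.3] w 0.0546 F [ 0.3  1.1 -1. ]
col 245 [(190.4, 174, 24), (275.8, 30, 181), (288.7, 176, 33)]
col 280 [(274.0, 178, 157), (276.8, 162, 181), (288.2, 175, 101), (306.1, 105, 178), (329.6, 175, 106)]
col 315 [(274.0, 178, 142), (276.2, 142, 181), (287.4, 180, 156), (289.9, 156, 178), (316.0, 177, 108)]
row 275 [(197.1, 62, 17), (207.0, 15, 87), (218.0, 88, 16), (221.4, 16, 39), (247.5, 66, 166), (332.3, 155, 79), (341.1, 82, 45), (343.9, 43, 85), (354.6, 82, 15), (364.4, 19, 177)]
row 282 [(193.4, 55, 20), (203.9, 21, 87), (215.6, 82, 9), (220.8, 7, 179), (341.0, 180, 12), (346.1, 11, 86), (357.8, 84, 20), (367.7, 18, 121)]
row 288 [(201.1, 15, 87), (213.3, 86, 6), (220.6, 4, 145), (247.3, 140, 158), (302.9, 144, 160), (331.7, 168, 108), (340.5, 103, 6), (348.5, 15, 88), (360.6, 82, 15)]
row 294 [(198.5, 21, 87), (210.7, 84, 11), (229.9, 6, 20), (246.8, 13, 109), (301.5, 112, 171), (331.9, 174, 4), (350.8, 14, 87), (363.1, 88, 17)]
row 300 [(197.1, 15, 110), (209.2, 110, 4), (246.8, 7, 109), (305.6, 105, 172), (332.9, 174, 5), (352.9, 17, 112), (360.6, 112, 79), (365.6, 71, 13)]
```

Run:
```python
from h import *
import h
c=calibration('wrist')
held(c,[(220.8,275.9),(341.1,275.6),(248.5,274),(318.5,274),(220.6,288.6),(340.8,288.2)],.4,.4,1,True)
```

```text
err 1.2649527057954515 panel [0.511  0.1257 0.1408] rack [ 0.0041 -0.1042] off tool [-0.0206  0.0012  0.0254]
lean+x -0.4 lean+y 1.5 yaw 12.3
bottom rack [ 0.0044 -0.1056] 0.08577830193365768
```

>>> apply_moves(
  targets=[
    [0.46, 0.1, 0, 0, 0, -0.05, -1],
    [-0.18, 0.85, 0, 0, 0, 0, -1],
    [-0.18, 0.85, 0, 0, 0, 0, -1],
    [-0.18, 0.85, 0, 0, 0, 0, -1],
    [-0.18, 0.85, 0, 0, 0, 0, -1],
  ],
)

```text
clock: 39.0
tool_pos: [0.5124, 0.197, 0.1732]
tool_rot: [[0.849, 0.198, 0.49], [0.174, -0.98, 0.093], [0.499, 0.006, -0.867]]
contact_force: [0.1, -0.1, -1.3]
width: 0.0545
finger_force: 63.5
```

>>> apply_moves(
  targets=[
    [-0.18, 0.85, 0, 0, 0, 0, -1],
    [-0.18, 0.85, 0, 0, 0, 0, -1],
    [0, 0, -0.5, 0, 0, 0, -1],
    [0, 0, -0.5, 0, 0, 0, -1],
    [0, 0, 0, 0, 0, 0, -1],
  ],
)

```text
clock: 39.42
tool_pos: [0.5044, 0.2305, 0.1514]
tool_rot: [[0.85, 0.199, 0.487], [0.176, -0.98, 0.093], [0.496, 0.006, -0.868]]
contact_force: [0.8, -0.5, -1.8]
width: 0.0539
finger_force: 63.5
```

```bash
python3 -c "
from h import *
st()"
```

```text
t 39.4 tcp [0.5044 0.2305 0.1514] rack [ 0.0194 -0.0002] tilt 29.7 yaw 11.5 roll 0.3 q [ 12.8  17.9 102.5  -1.9  29.9  92.6] w 0.0539 F [ 0.8 -0.5 -1.8]
```

>>> apply_moves(
  targets=[
    [-0.06, 0.08, -0.5, 0, 0, 0, -1],
    [0, 0, -0.6, 0, 0, 0, -1],
    [0, 0, -0.6, 0, 0, 0, -1],
    [0, 0, -0.6, 0, 0, 0, -1],
    [0, 0, -0.4, 0, 0, 0, -1],
  ],
)

```text
clock: 39.83
tool_pos: [0.5039, 0.2319, 0.0985]
tool_rot: [[0.849, 0.199, 0.489], [0.175, -0.98, 0.094], [0.498, 0.006, -0.867]]
contact_force: [0.5, -0.5, -1.1]
width: 0.0545
finger_force: 63.5
```

>>> apply_moves(
  targets=[
    [0, 0, 0, 0, 0, 0, -1],
    [0, 0, -0.08, 0, 0, 0, -1],
    [0, 0, 0, 0, 0, 0, -1],
    [0, 0, 0, 0, 0, 0, -1],
  ],
)

```text
clock: 40.17
tool_pos: [0.5037, 0.2323, 0.0983]
tool_rot: [[0.848, 0.2, 0.491], [0.176, -0.98, 0.095], [0.5, 0.006, -0.866]]
contact_force: [-0.5, -0.5, -1.7]
width: 0.0543
finger_force: 63.5
```

>>> apply_moves(
  targets=[
    [0, 0, -0.1, 0, 0, 0, -1],
    [0, 0, 0, 0, 0, 0, -1],
    [0, 0, -0.06, 0, 0, 0, -1],
    [0, 0, 0, 0, 0, 0, -1],
  ],
)

```text
clock: 40.5
tool_pos: [0.5047, 0.2325, 0.0962]
tool_rot: [[0.846, 0.2, 0.494], [0.176, -0.98, 0.096], [0.503, 0.006, -0.864]]
contact_force: [-1.5, -1.5, 10.6]
width: 0.0545
finger_force: 64.6
```

>>> apply_moves(
  targets=[
    [0, 0, 0, 0, 0, 0, 1],
    [0, 0, 0, 0, 0, 0, 1],
    [0, 0, 0, 0, 0, 0, 1],
    [0, 0, 0, 0, 0, 0, 1],
    [-0.25, -0.05, 0.45, 0, 0, 0, 1],
  ],
)

```text
clock: 40.92
tool_pos: [0.498, 0.2311, 0.1022]
tool_rot: [[0.85, 0.2, 0.487], [0.177, -0.98, 0.094], [0.496, 0.006, -0.868]]
contact_force: [-0.6, -0.3, 0.7]
width: 0.0857
finger_force: 0.0
```

>>> apply_moves(
  targets=[
    [-0.5, -0.1, 0.87, 0, 0, 0, 1],
    [-0.5, -0.1, 0.87, 0, 0, 0, 1],
    [0, 0, 0, 0, 0, 0, 1],
  ],
)

```text
clock: 41.17
tool_pos: [0.4776, 0.2274, 0.1412]
tool_rot: [[0.847, 0.201, 0.493], [0.176, -0.98, 0.096], [0.502, 0.006, -0.865]]
contact_force: [0.7, 0.7, -0.2]
width: 0.0853
finger_force: 0.0
```

Run:
```python
from h import *
c=prof('w18',cols=(250,280,310),rows=()); seated(c,.014); seated(c,-.014)
```

```text
t 41.2 tcp [0.4776 0.2274 0.1412] rack [-0.0075  0.0023] tilt 30.1 yaw 11.6 roll 0.3 q [ 13.2  16.6 107.2  -2.5  26.1  93.5] w 0.0853 F [ 0.7  0.7 -0.2]
col 250 [(156.7, 182, 50), (230.3, 20, 186), (239.5, 180, 53), (248.4, 43, 24), (274.6, 19, 185), (284.5, 179, 14), (323.9, 56, 184), (334.3, 183, 14)]
col 280 [(157.2, 184, 51), (198.9, 42, 61), (211.4, 61, 22), (222.0, 10, 65), (230.3, 65, 185), (239.3, 185, 53), (252.1, 49, 32), (261.4, 38, 64), (274.6, 67, 185), (284.2, 184, 26), (295.3, 43, 65), (323.6, 58, 184), (334.1, 182, 42)]
col 310 [(157.4, 179, 53), (230.1, 25, 185), (239.2, 184, 52), (252.4, 48, 18), (274.2, 28, 184), (284.0, 183, 19), (304.9, 43, 55), (323.0, 56, 183), (333.3, 183, 33)]
top + expected row [283.8 230.9]
top - expected row [283.9 240.5]
top + expected row [284.2 276.8]
top - expected row [284.3 287. ]
```

>>> apply_moves(
  targets=[
    [0, 0, 0.9, 0, 0, 0, 1],
    [0, 0, 0.9, 0, 0, 0, 1],
    [0.41, -0.94, 0.6, -0.18, 0.85, 0, 1],
    [0.41, -0.94, 0, -0.18, 0.85, 0, 1],
    [0.41, -0.94, 0, -0.18, 0.85, 0, 1],
  ],
)

```text
clock: 41.63
tool_pos: [0.5031, 0.1704, 0.1869]
tool_rot: [[0.946, 0.203, 0.252], [0.198, -0.979, 0.045], [0.256, 0.007, -0.967]]
contact_force: [-0.5, -0.1, -0.1]
width: 0.0857
finger_force: 0.0
```

>>> apply_moves(
  targets=[
    [0.41, -0.94, 0, -0.18, 0.85, 0, 1],
    [0.41, -0.94, 0, -0.18, 0.85, 0, 1],
    [0.41, -0.94, 0, -0.18, 0.85, 0, 1],
    [0.41, -0.94, 0, -0.18, 0.85, 0, 1],
    [0.41, -0.94, 0, -0.18, 0.85, 0, 1],
  ],
)

```text
clock: 42.05
tool_pos: [0.5444, 0.0757, 0.1856]
tool_rot: [[0.964, 0.205, -0.171], [0.2, -0.979, -0.045], [-0.177, 0.009, -0.984]]
contact_force: [0.1, 0.8, 0.5]
width: 0.0853
finger_force: 0.0
```

>>> apply_moves(
  targets=[
    [0.41, -0.94, 0, 0, 0, -0.2, 1],
    [0.41, -0.94, 0, 0, 0, -0.2, 1],
    [0.41, -0.94, 0, 0, 0, -0.2, 1],
    [0.41, -0.94, 0, 0, 0, -0.2, 1],
    [0.41, -0.94, 0, 0, 0, -0.2, 1],
  ],
)

```text
clock: 42.47
tool_pos: [0.5853, -0.0182, 0.185]
tool_rot: [[0.979, 0.106, -0.172], [0.103, -0.994, -0.027], [-0.174, 0.009, -0.985]]
contact_force: [-0.9, -0.3, 0.3]
width: 0.0856
finger_force: 0.0
```

>>> apply_moves(
  targets=[
    [0.41, -0.94, 0, 0, 0, -0.2, 1],
    [0.41, -0.94, 0, 0, 0, -0.2, 1],
    [0.41, -0.94, 0, 0, 0, -0.2, 1],
    [0.41, -0.94, 0, 0, 0, -0.2, 1],
    [0.41, -0.94, 0, 0, 0, -0.2, 1],
  ],
)

```text
clock: 42.88
tool_pos: [0.6262, -0.1122, 0.1849]
tool_rot: [[0.985, 0.006, -0.174], [0.004, -1.0, -0.01], [-0.174, 0.009, -0.985]]
contact_force: [0.6, 1.1, 0.3]
width: 0.0853
finger_force: 0.0
```

>>> apply_moves(
  targets=[
    [0.41, -0.94, 0, 0, 0, 0, 1],
    [0.41, -0.94, 0, 0, 0, 0, 1],
    [0.41, -0.94, 0, 0, 0, 0, 1],
    [0.41, -0.94, 0, 0, 0, 0, 1],
    [0, 0, 0, 0, 0, 0, 1],
  ],
)

```text
clock: 43.3
tool_pos: [0.6592, -0.1899, 0.1839]
tool_rot: [[0.985, 0.004, -0.174], [0.002, -1.0, -0.01], [-0.174, 0.009, -0.985]]
contact_force: [0.6, 0.2, 0.0]
width: 0.0856
finger_force: 0.0
```

```bash
python3 -c "
from h import *
st()"
```

```text
t 43.3 tcp [ 0.6592 -0.1899  0.1839] rack [ 0.0834 -0.4436] tilt -9.9 yaw 0.2 roll 0.5 q [-24.2  42.7  44.8  -4.7 101.4  65.1] w 0.0856 F [0.6 0.2 0. ]
```

>>> apply_moves(
  targets=[
    [0.37, -0.88, -0.37, 0.09, 0, 0, 1],
    [0.37, -0.88, -0.37, 0, 0, 0, 1],
    [-0.145, 0, -0.82, 0, 0, 0, 1],
    [-0.145, 0, -0.82, 0, 0, 0, 1],
    [-0.145, 0, -0.82, 0, 0, 0, 1],
  ],
)

```text
clock: 43.72
tool_pos: [0.6645, -0.2213, 0.1202]
tool_rot: [[0.985, 0.007, -0.173], [0.007, -1.0, -0.001], [-0.173, -0.0, -0.985]]
contact_force: [0.6, -0.8, -0.2]
width: 0.0853
finger_force: 0.0
```

>>> apply_moves(
  targets=[
    [-0.145, 0, -0.82, 0, 0, 0, 1],
    [-0.145, 0, -0.82, 0, 0, 0, 1],
    [-0.145, 0, -0.82, 0, 0, 0, 1],
    [0, 0, 0, 0, 0, 0, 1],
    [0, 0, 0, 0, 0, 0, 1],
  ],
)

```text
clock: 44.13
tool_pos: [0.6557, -0.221, 0.072]
tool_rot: [[0.985, 0.007, -0.174], [0.007, -1.0, -0.0], [-0.174, -0.001, -0.985]]
contact_force: [0.2, -0.4, 0.1]
width: 0.0853
finger_force: 0.0
```

Run:
```python
from h import *
st(); im,c=snap('wrist','w19'); g=cv2.cvtColor(im,cv2.COLOR_BGR2GRAY)
for x in (260,300): print(trans(g[180:400,x-3:x+3].mean(1),180))
```

```text
t 44.1 tcp [ 0.6557 -0.221   0.072 ] rack [ 0.0735 -0.4733] tilt -9.8 yaw 0.4 roll -0.0 q [-26.7  47.9  52.5  -4.5  88.6  63.3] w 0.0853 F [ 0.2 -0.4  0.1]
[(191.5, 102, 22), (274.6, 35, 100), (287.4, 104, 67), (294.8, 78, 57), (316.9, 48, 32), (365.0, 81, 7)]
[(191.4, 101, 17), (274.0, 22, 104), (287.4, 102, 69), (293.9, 66, 18), (323.9, 26, 13), (327.0, 15, 29)]
```

>>> apply_moves(
  targets=[
    [0.05, -0.2, 0, 0, 0, 0, 1],
    [0, 0, 0, 0, 0, 0, -1],
    [0, 0, 0, 0, 0, 0, -1],
    [0, 0, 0, 0, 0, 0, -1],
    [0, 0, 0, 0, 0, 0, -1],
  ],
)

```text
clock: 44.6
tool_pos: [0.6574, -0.2258, 0.0741]
tool_rot: [[0.985, 0.007, -0.171], [0.007, -1.0, -0.003], [-0.171, 0.001, -0.985]]
contact_force: [-0.5, -0.9, 5.3]
width: 0.0543
finger_force: 63.4
```

>>> apply_moves(
  targets=[
    [0, 0, 0, 0, 0, 0, -1],
    [0.4, 0, 0.4, 0, 0, 0, -1],
    [0.7, 0, 0.7, 0, 0, 0, -1],
    [0.3, 0, 1, 0, 0, 0, -1],
    [0, 0, 1, 0, 0, 0, -1],
  ],
)

```text
clock: 45.02
tool_pos: [0.6856, -0.2251, 0.1345]
tool_rot: [[0.985, 0.008, -0.174], [0.008, -1.0, -0.001], [-0.174, -0.001, -0.985]]
contact_force: [-0.2, -0.3, -0.4]
width: 0.0543
finger_force: 63.3
```

>>> apply_moves(
  targets=[
    [0, 0.5, 1, 0, 0, 0, -1],
    [-0.38, 0.92, 0.9, 0, -0.785, 0, -1],
    [-0.38, 0.92, 0, 0, -0.785, 0, -1],
    [-0.38, 0.92, 0, 0, -0.785, 0, -1],
    [-0.38, 0.92, 0, 0, -0.785, 0, -1],
  ],
)

```text
clock: 45.43
tool_pos: [0.6541, -0.1409, 0.1734]
tool_rot: [[0.989, 0.006, 0.145], [0.006, -1.0, -0.002], [0.145, 0.003, -0.989]]
contact_force: [0.4, -0.7, -0.1]
width: 0.0543
finger_force: 63.3
```

>>> apply_moves(
  targets=[
    [-0.38, 0.92, 0, 0, -0.785, 0, -1],
    [-0.38, 0.92, 0, 0, -0.785, 0, -1],
    [-0.38, 0.92, 0, 0, -0.785, 0, -1],
    [-0.38, 0.92, 0, 0, -0.785, 0, -1],
    [-0.38, 0.92, 0, 0, -0.785, 0, -1],
  ],
)

```text
clock: 45.85
tool_pos: [0.6158, -0.0492, 0.1733]
tool_rot: [[0.859, 0.004, 0.512], [0.006, -1.0, -0.002], [0.512, 0.005, -0.859]]
contact_force: [1.7, 0.6, -0.7]
width: 0.0541
finger_force: 63.3
```

>>> apply_moves(
  targets=[
    [-0.38, 0.92, 0, 0, -0.785, 0, -1],
    [-0.38, 0.92, 0, 0, 0, 0.22, -1],
    [-0.38, 0.92, 0, 0, 0, 0.22, -1],
    [-0.38, 0.92, 0, 0, 0, 0.22, -1],
    [-0.38, 0.92, 0, 0, 0, 0.22, -1],
  ],
)

```text
clock: 46.27
tool_pos: [0.5779, 0.043, 0.1729]
tool_rot: [[0.815, 0.094, 0.572], [0.08, -0.996, 0.05], [0.574, 0.005, -0.819]]
contact_force: [0.4, -0.2, -0.6]
width: 0.0543
finger_force: 63.4
```

>>> apply_moves(
  targets=[
    [-0.38, 0.92, 0, 0, 0, 0.22, -1],
    [-0.38, 0.92, 0, 0, 0, 0.22, -1],
    [-0.38, 0.92, 0, 0, 0, 0.22, -1],
    [-0.38, 0.92, 0, 0, 0, 0.22, -1],
    [0, 0, 0, 0, 0, 0.22, -1],
  ],
)

```text
clock: 46.68
tool_pos: [0.5463, 0.1184, 0.1727]
tool_rot: [[0.802, 0.205, 0.562], [0.171, -0.979, 0.114], [0.573, 0.004, -0.82]]
contact_force: [0.0, 0.1, -2.4]
width: 0.0541
finger_force: 63.4
```

Run:
```python
from h import *
prof('w20',rows=(275,282,288,294))
```

```text
t 46.7 tcp [0.5463 0.1184 0.1727] rack [ 0.037  -0.1186] tilt 35.0 yaw 11.8 roll 0.2 q [ -4.1  15.3 104.6  19.5  27.4  59.2] w 0.0541 F [ 0.   0.1 -2.4]
col 245 [(272.9, 168, 155), (275.0, 155, 171), (286.3, 170, 50), (293.2, 50, 169), (310.2, 164, 103), (324.0, 105, 156), (345.0, 162, 126), (350.7, 119, 98)]
col 280 [(286.3, 171, 50), (293.9, 51, 164), (303.0, 164, 96), (323.0, 98, 168), (353.3, 158, 96)]
col 315 [(272.0, 167, 145), (274.4, 145, 171), (286.2, 170, 49), (293.8, 51, 166), (336.4, 167, 96)]
row 275 [(207.1, 15, 87), (217.8, 88, 27), (221.4, 31, 143), (340.9, 167, 46), (343.9, 46, 86), (354.6, 82, 14), (364.4, 19, 167)]
row 282 [(203.9, 19, 87), (215.6, 83, 10), (221.1, 7, 171), (340.9, 170, 8), (346.0, 10, 87), (357.7, 84, 18), (367.7, 17, 117)]
row 288 [(201.1, 15, 86), (213.1, 87, 9), (223.8, 6, 52), (334.9, 49, 6), (348.4, 15, 85), (360.6, 82, 15)]
row 294 [(198.5, 20, 88), (210.8, 86, 11), (231.0, 3, 166), (245.7, 164, 101), (318.4, 119, 168), (331.9, 163, 4), (350.8, 13, 88), (363.1, 87, 16)]
```

Run:
```python
from h import *
c=calibration('wrist')
held(c,[(221,286.4),(340.8,286.2),(249,293.4),(318.3,293.8),(221.3,274.2),(341,273.9)],.4,.4,1,False)
```

```text
err 0.5148186700565134 panel [0.5411 0.1143 0.1394] rack [ 0.0311 -0.1215] off tool [-0.0247  0.0013  0.0236]
lean+x 0.0 lean+y 1.5 yaw 11.9
bottom rack [ 0.0311 -0.1229] 0.08442525310190277
```

>>> apply_moves(
  targets=[
    [0.53, 0.11, 0, 0, 0, 0, -1],
    [-0.18, 0.86, 0, 0, 0, 0, -1],
    [-0.18, 0.86, 0, 0, 0, 0, -1],
    [-0.18, 0.86, 0, 0, 0, 0, -1],
    [-0.18, 0.86, 0, 0, 0, 0, -1],
  ],
)

```text
clock: 47.15
tool_pos: [0.5444, 0.187, 0.1729]
tool_rot: [[0.802, 0.2, 0.563], [0.167, -0.98, 0.111], [0.574, 0.005, -0.819]]
contact_force: [-0.9, -0.8, -2.1]
width: 0.0544
finger_force: 63.5
```

>>> apply_moves(
  targets=[
    [-0.18, 0.86, 0, 0, 0, 0, -1],
    [-0.18, 0.86, 0, 0, 0, 0, -1],
    [-0.18, 0.86, -0.3, 0, 0, 0, -1],
    [0, 0, -0.7, 0, 0, 0, -1],
    [0, 0, 0, 0, 0, 0, -1],
  ],
)

```text
clock: 47.57
tool_pos: [0.5325, 0.2386, 0.1507]
tool_rot: [[0.803, 0.202, 0.56], [0.169, -0.979, 0.111], [0.571, 0.005, -0.821]]
contact_force: [-0.7, -0.9, -2.3]
width: 0.0541
finger_force: 63.5
```

```bash
python3 -c "
from h import *
st()"
```

```text
t 47.6 tcp [0.5325 0.2386 0.1507] rack [0.0485 0.0019] tilt 34.8 yaw 11.7 roll 0.3 q [ 13.   19.9 102.1  -2.5  23.2  93.2] w 0.0541 F [-0.7 -0.9 -2.3]
```

>>> apply_moves(
  targets=[
    [-0.04, 0, -0.5, 0, 0, 0, -1],
    [0, 0, -0.6, 0, 0, 0, -1],
    [0, 0, -0.6, 0, 0, 0, -1],
    [0, 0, -0.55, 0, 0, 0, -1],
    [0, 0, -0.3, 0, 0, 0, -1],
  ],
)

```text
clock: 47.98
tool_pos: [0.5329, 0.2375, 0.1012]
tool_rot: [[0.802, 0.2, 0.562], [0.167, -0.98, 0.11], [0.573, 0.005, -0.819]]
contact_force: [-1.0, 0.4, -0.9]
width: 0.054
finger_force: 63.5
```

>>> apply_moves(
  targets=[
    [0, 0, 0, 0, 0, 0, -1],
    [0, 0, -0.08, 0, 0, 0, -1],
    [0, 0, 0, 0, 0, 0, -1],
    [0, 0, 0, 0, 0, 0, -1],
  ],
)

```text
clock: 48.32
tool_pos: [0.5332, 0.2382, 0.1011]
tool_rot: [[0.801, 0.201, 0.564], [0.167, -0.98, 0.112], [0.575, 0.005, -0.818]]
contact_force: [0.6, 0.5, -0.9]
width: 0.0543
finger_force: 63.5
```

>>> apply_moves(
  targets=[
    [0, 0, -0.08, 0, 0, 0, -1],
    [0, 0, 0, 0, 0, 0, -1],
    [0, 0, 0, 0, 0, 0, -1],
  ],
)

```text
clock: 48.57
tool_pos: [0.5329, 0.2383, 0.0989]
tool_rot: [[0.801, 0.201, 0.564], [0.168, -0.98, 0.111], [0.574, 0.005, -0.819]]
contact_force: [-0.5, 0.1, -1.2]
width: 0.0542
finger_force: 63.5
```

>>> apply_moves(
  targets=[
    [0, 0, -0.08, 0, 0, 0, -1],
    [0, 0, 0, 0, 0, 0, -1],
    [0, 0, -0.06, 0, 0, 0, -1],
    [0, 0, 0, 0, 0, 0, -1],
  ],
)

```text
clock: 48.9
tool_pos: [0.5339, 0.2385, 0.0973]
tool_rot: [[0.799, 0.201, 0.567], [0.167, -0.98, 0.112], [0.578, 0.005, -0.816]]
contact_force: [-1.5, -2.6, 7.2]
width: 0.0546
finger_force: 64.3
```

>>> apply_moves(
  targets=[
    [0, 0, 0, 0, 0, 0, 1],
    [0, 0, 0, 0, 0, 0, 1],
    [0, 0, 0, 0, 0, 0, 1],
    [0, 0, 0, 0, 0, 0, 1],
    [-0.28, -0.06, 0.42, 0, 0, 0, 1],
  ],
)

```text
clock: 49.32
tool_pos: [0.5271, 0.2369, 0.1033]
tool_rot: [[0.803, 0.201, 0.562], [0.168, -0.98, 0.111], [0.572, 0.005, -0.82]]
contact_force: [-0.3, -0.4, -1.3]
width: 0.0851
finger_force: 0.0
```

>>> apply_moves(
  targets=[
    [-0.55, -0.11, 0.82, 0, 0, 0, 1],
    [-0.55, -0.11, 0.82, 0, 0, 0, 1],
    [0, 0, 0.9, 0, 0, 0, 1],
    [0, 0, 0.9, 0, 0, 0, 1],
    [-0.6, -0.8, 0.9, -0.18, 0.85, 0, 1],
  ],
)

```text
clock: 49.73
tool_pos: [0.4915, 0.2175, 0.1913]
tool_rot: [[0.848, 0.204, 0.49], [0.179, -0.979, 0.097], [0.499, 0.005, -0.866]]
contact_force: [-1.1, -0.1, -1.1]
width: 0.0854
finger_force: 0.0
```

>>> apply_moves(
  targets=[
    [-0.6, -0.8, 0.9, -0.18, 0.85, 0, 1],
    [-0.6, -0.8, 0.9, -0.18, 0.85, 0, 1],
    [-0.6, -0.8, 0.5, -0.18, 0.85, 0, 1],
    [-0.6, -0.8, 0, -0.18, 0.85, 0, 1],
    [-0.6, -0.8, 0, -0.18, 0.85, 0, 1],
  ],
)

```text
clock: 50.15
tool_pos: [0.4322, 0.136, 0.2389]
tool_rot: [[0.975, 0.205, 0.089], [0.205, -0.979, 0.011], [0.089, 0.007, -0.996]]
contact_force: [-0.7, 0.4, -1.2]
width: 0.0855
finger_force: 0.0
```

>>> apply_moves(
  targets=[
    [-0.6, -0.8, 0, -0.18, 0.85, 0, 1],
    [-0.6, -0.8, 0, 0, 0, 0, 1],
    [-0.6, -0.8, 0, 0, 0, 0, 1],
    [0, 0, 0, 0, 0, 0, 1],
    [0, 0, 0, 0, 0, 0, 1],
  ],
)

```text
clock: 50.57
tool_pos: [0.3967, 0.0884, 0.2377]
tool_rot: [[0.979, 0.204, 0.006], [0.204, -0.979, -0.007], [0.004, 0.008, -1.0]]
contact_force: [0.7, 0.3, 0.3]
width: 0.0852
finger_force: 0.0
```

Run:
```python
from h import *
c=prof('w21',cols=(),rows=())
im=cv2.imread('pics/w21.png'); cv2.imwrite('pics/c10.png',cv2.resize(im,(800,600)))
```

```text
t 50.6 tcp [0.3967 0.0884 0.2377] rack [-0.1155 -0.1168] tilt 0.2 yaw 11.8 roll 0.4 q [-4.   6.8 94.3 -0.4 78.6 74.3] w 0.0852 F [0.7 0.3 0.3]
```

View pics/c10.png

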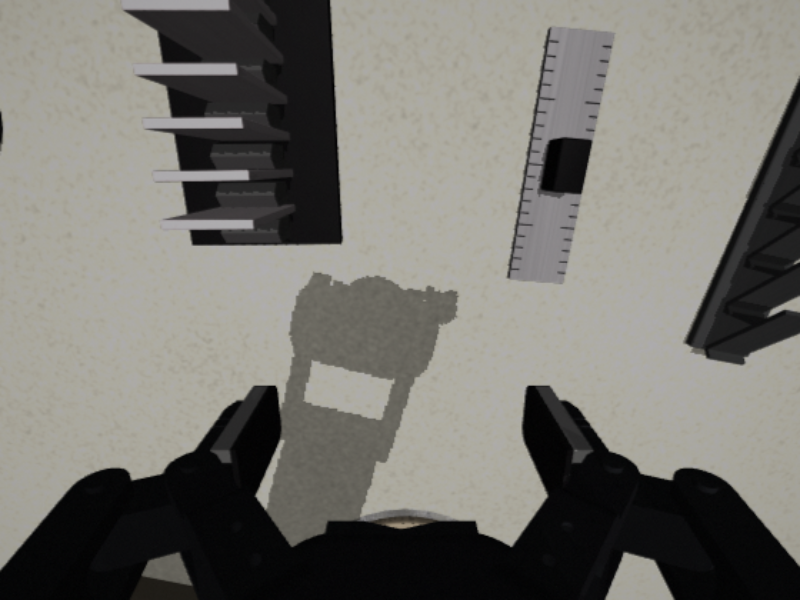

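The view shows the panels upright in their slots. The straightedge's corners are (550,27), (614,32), (564,283) and (508,277), and the rack's right base edge runs from (330,0) to (341,243).

Run:
```python
from h import *
c=calibration('wrist'); im=cv2.imread('pics/w21.png'); g=cv2.cvtColor(im,cv2.COLOR_BGR2GRAY)
f=lambda x,y,z: ray(c,(x*.7-.15,y*.7-.15),z)
q=[f(*p,.008) for p in[(550,27),(614,32),(564,283),(508,277)]]; m=np.mean(q,0)
print('SE',m,[np.hypot(*(q[i]-q[i-1])[:2]).round(4) for i in range(4)], [np.degrees(np.arctan2(*(a-b)[[1,0]])) for a,b in((q[0],q[3]),(q[1],q[2]))], 'rack',rackf(m))
e=[]
for r in range(10,165,5):
    t=[x for x in trans(g[r-1:r+2,200:260].mean(0),200) if x[2]>x[1]+40]
    if t: e.append(rackf(ray(c,(t[-1][0],r),.012)))
e=np.array(e); p=np.polyfit(e[:,0],e[:,1],1); print('rack right edge y at x=0',p[1],'slope deg',np.degrees(p[0]),'res',np.abs(np.polyval(p,e[:,0])-e[:,1]).max(), e[:,0].min())
k=np.argwhere(g[165:175,200:245]>0); col=trans(g[150:185,205:230].mean(1),150); print(col,[rackf(ray(c,(217,t[0]),.012)) for t in col])
b=[f(*p,.04) for p in[(556,138),(592,140),(583,194),(546,190)]]; print('block?',np.mean(b,0))
```

```text
SE [ 0.50282133 -0.0244158   0.008     ] [np.float64(0.1974), np.float64(0.0497), np.float64(0.1997), np.float64(0.052)] [np.float64(6.938398180428832), np.float64(7.58716136082905)] rack [-0.03516928 -0.24925042]
rack right edge y at x=0 -0.06647265565165564 slope deg 0.23704928297640165 res 0.00019694683801559087 -0.08652047245841979
[(170.5, 17, 172)] [array([-0.09941275, -0.03897421])]
block? [ 0.50196186 -0.02243875  0.04      ]
```

>>> apply_moves(
  targets=[
    [0.35, -0.37, 0, 0, 0, 1, 1],
    [0.35, -0.37, 0, 0, 0, 1, 1],
    [0.35, -0.37, 0, 0, 0, 1, 1],
    [0.35, -0.37, 0, 0, 0, 1, 1],
    [0.35, -0.37, 0, 0, 0, 1, 1],
  ],
)

```text
clock: 51.03
tool_pos: [0.4328, 0.052, 0.2373]
tool_rot: [[0.757, 0.654, 0.008], [0.654, -0.757, -0.003], [0.004, 0.008, -1.0]]
contact_force: [0.3, 0.4, -0.1]
width: 0.0854
finger_force: 0.0
```

>>> apply_moves(
  targets=[
    [0.35, -0.37, -0.5, 0, 0, 1, 1],
    [0.35, -0.37, -0.5, 0, 0, 1, 1],
    [0.35, -0.37, -0.5, 0, 0, 1, 1],
    [0.35, -0.37, -0.5, 0, 0, 1, 1],
    [0.35, -0.37, -0.5, 0, 0, 1, 1],
  ],
)

```text
clock: 51.45
tool_pos: [0.4679, 0.015, 0.1868]
tool_rot: [[0.35, 0.937, 0.009], [0.937, -0.35, 0.001], [0.004, 0.008, -1.0]]
contact_force: [-0.1, -0.1, 0.6]
width: 0.0853
finger_force: 0.0
```

>>> apply_moves(
  targets=[
    [0.35, -0.37, -0.3, 0, 0, 1, 1],
    [0.35, -0.37, -0.3, 0, 0, 1, 1],
    [0.35, -0.37, -0.3, 0, 0, 1, 1],
    [0.35, -0.37, -0.3, 0, 0, 1, 1],
    [0.35, -0.37, -0.3, 0, 0, 0.92, 1],
  ],
)

```text
clock: 51.87
tool_pos: [0.503, -0.022, 0.1569]
tool_rot: [[-0.133, 0.991, 0.007], [0.991, 0.133, 0.005], [0.004, 0.008, -1.0]]
contact_force: [-0.2, 0.1, 0.1]
width: 0.0856
finger_force: 0.0
```

>>> apply_moves(
  targets=[
    [0, 0, 0, 0, 0, 0, 1],
    [0, 0, 0, 0, 0, 0, 1],
    [0, 0, 0, 0, 0, 0, 1],
  ],
)

```text
clock: 52.12
tool_pos: [0.5021, -0.0216, 0.1574]
tool_rot: [[-0.126, 0.992, 0.007], [0.992, 0.126, 0.005], [0.004, 0.008, -1.0]]
contact_force: [0.5, 0.6, -0.8]
width: 0.0855
finger_force: 0.0
```

Run:
```python
from h import *
o=st(); print(np.round(o['tool_rot'],3)); im,c=snap('wrist','w22'); g=cv2.cvtColor(im,cv2.COLOR_BGR2GRAY)
hsv=cv2.cvtColor(im,cv2.COLOR_BGR2HSV)
cen=proj(c,[.5025,-.0235,.04]); print('expected block',cen)
u,v=cen.astype(int)
print(trans(g[v-2:v+3,max(u-140,0):u+140].mean(0),max(u-140,0))); print(trans(g[max(v-110,0):v+130,u-2:u+3].mean(1),max(v-110,0)))
```

```text
t 52.1 tcp [ 0.5021 -0.0216  0.1574] rack [-0.0353 -0.2464] tilt 0.5 yaw 97.2 roll 0.4 q [-16.2  21.   89.    0.4  69.7 -23.5] w 0.0855 F [ 0.5  0.6 -0.8]
[[-0.126  0.992  0.007]
 [ 0.992  0.126  0.005]
 [ 0.004  0.008 -1.   ]]
expected block [280.82177294 209.95998103]
[(np.float64(144.9), 157, 139), (np.float64(153.8), 131, 97), (np.float64(185.9), 90, 73), (np.float64(191.9), 85, 72), (np.float64(258.6), 67, 5), (np.float64(301.6), 6, 128), (np.float64(376.9), 137, 159)]
[(np.float64(139.2), 156, 100), (np.float64(143.8), 100, 116), (np.float64(151.0), 119, 155), (np.float64(168.9), 160, 92), (np.float64(176.4), 95, 47), (np.float64(191.5), 60, 3), (np.float64(224.0), 19, 161), (np.float64(336.6), 159, 74)]
```

Run:
```python
from h import *
c=calibration('wrist'); g=cv2.cvtColor(cv2.imread('pics/w22.png'),cv2.COLOR_BGR2GRAY)
for x in (205,220,320,335,350,365): 
    t=trans(g[150:260,x-2:x+3].mean(1),150); print(x,[a[:1]+a[1:] for a in t])
```

```text
205 [(176.3, 97, 55), (178.8, 55, 69), (213.9, 72, 84), (217.3, 78, 63), (225.4, 64, 96), (238.4, 100, 158)]
220 [(176.4, 91, 50), (225.4, 67, 97), (241.9, 97, 162)]
320 [(175.5, 156, 53), (178.9, 53, 67), (200.4, 93, 128), (218.8, 122, 109), (225.4, 113, 160)]
335 [(175.8, 161, 74), (178.9, 76, 133), (218.1, 127, 110), (225.3, 113, 161)]
350 [(175.9, 161, 71), (178.8, 71, 111), (186.3, 115, 136), (225.6, 127, 160)]
365 [(175.9, 161, 80), (178.9, 78, 137), (218.8, 129, 97), (225.2, 106, 162)]
```

Run:
```python
from h import *
c=calibration('wrist'); print(ray(c,(280.1,202.1),.008), ray(c,(280.1,207.7),.04)); st()
```

```text
[ 0.50223124 -0.02520741  0.008     ] [ 0.50157909 -0.02150288  0.04      ]
t 52.2 tcp [ 0.5021 -0.0217  0.1576] rack [-0.0353 -0.2464] tilt 0.5 yaw 97.3 roll 0.5 q [-16.2  21.   89.    0.4  69.7 -23.6] w 0.0854 F [-0.6 -0.1  0.1]
```

>>> apply_moves(
  targets=[
    [0, -0.14, -0.9, -0.05, 0.07, 0, 1],
    [0, 0, -0.9, 0, 0, 0, 1],
    [0, 0, -0.9, 0, 0, 0, 1],
    [0, 0, -0.9, 0, 0, 0, 1],
    [0, 0, -0.9, 0, 0, 0, 1],
  ],
)

```text
clock: 52.58
tool_pos: [0.5022, -0.0246, 0.067]
tool_rot: [[-0.127, 0.992, 0.001], [0.992, 0.127, -0.001], [-0.001, 0.001, -1.0]]
contact_force: [0.3, -0.5, 0.0]
width: 0.0856
finger_force: 0.0
```

>>> apply_moves(
  targets=[
    [0, 0, -0.9, 0, 0, 0, 1],
    [0, 0, -0.9, 0, 0, 0, 1],
    [0, 0, -0.5, 0, 0, 0, 1],
    [0, 0, -0.3, 0, 0, 0, 1],
    [0, 0, 0, 0, 0, 0, 1],
  ],
)

```text
clock: 53.0
tool_pos: [0.5019, -0.0247, 0.0147]
tool_rot: [[-0.127, 0.992, -0.001], [0.992, 0.127, -0.0], [0.0, -0.001, -1.0]]
contact_force: [0.3, 0.4, -0.8]
width: 0.0855
finger_force: 0.0
```

Run:
```python
from h import *
o=st(); print(np.round(o['tool_rot'],3))
```

```text
t 53.0 tcp [ 0.5019 -0.0247  0.0147] rack [-0.0362 -0.2493] tilt -0.1 yaw 97.3 roll -0.1 q [-16.3  33.   98.2  -0.   48.9 -23.6] w 0.0855 F [ 0.3  0.4 -0.8]
[[-0.127  0.992 -0.001]
 [ 0.992  0.127 -0.   ]
 [ 0.    -0.001 -1.   ]]
```

>>> apply_moves(
  targets=[
    [0, 0, 0, 0, 0, 0, -1],
    [0, 0, 0, 0, 0, 0, -1],
    [0, 0, 0, 0, 0, 0, -1],
    [0, 0, 0, 0, 0, 0, -1],
    [0, 0, 0, 0, 0, 0, -1],
  ],
  force=80,
)

```text
clock: 53.42
tool_pos: [0.5027, -0.0252, 0.0162]
tool_rot: [[-0.128, 0.992, 0.002], [0.992, 0.128, -0.001], [-0.001, 0.002, -1.0]]
contact_force: [-1.3, 0.4, 6.8]
width: 0.0387
finger_force: 81.8
```

>>> apply_moves(
  targets=[
    [0, 0, 0, 0, 0, 0, -1],
    [0, 0, 0.4, 0, 0, 0, -1],
    [0, 0, 0.6, 0, 0, 0, -1],
    [0, 0, 0.5, 0, 0, 0, -1],
    [0.03, 0.5, 0, 0, 0, 0.3, -1],
  ],
)

```text
clock: 53.83
tool_pos: [0.5038, -0.0161, 0.0471]
tool_rot: [[-0.156, 0.988, 0.003], [0.988, 0.157, -0.002], [-0.002, 0.003, -1.0]]
contact_force: [1.4, -1.0, -2.5]
width: 0.0384
finger_force: 81.1
```

>>> apply_moves(
  targets=[
    [0.03, 0.93, 0, 0, 0, 0.3, -1],
    [0.03, 0.93, 0, 0, 0, 0.24, -1],
    [0.03, 0.93, 0, 0, 0, 0, -1],
    [0.03, 0.93, 0, 0, 0, 0, -1],
    [0.03, 0.93, 0, 0, 0, 0, -1],
  ],
)

```text
clock: 54.25
tool_pos: [0.5053, 0.0794, 0.0449]
tool_rot: [[-0.212, 0.977, -0.001], [0.977, 0.212, -0.0], [-0.0, -0.001, -1.0]]
contact_force: [0.6, 0.4, -2.4]
width: 0.0389
finger_force: 81.1
```

>>> apply_moves(
  targets=[
    [0.03, 0.93, 0, 0, 0, 0, -1],
    [0.03, 0.93, 0, 0, 0, 0, -1],
    [0, 0, 0, 0, 0, 0, -1],
    [0, 0, 0, 0, 0, 0, -1],
  ],
)

```text
clock: 54.58
tool_pos: [0.5065, 0.1162, 0.0448]
tool_rot: [[-0.213, 0.977, -0.001], [0.977, 0.213, -0.0], [-0.0, -0.001, -1.0]]
contact_force: [-0.3, -0.7, -3.1]
width: 0.0385
finger_force: 81.1
```

Run:
```python
from h import *
o=st(); im,c=snap('wrist','w23'); g=cv2.cvtColor(im,cv2.COLOR_BGR2GRAY)
for x in (190,205,330,345,360): print(x,trans(g[100:300,x-2:x+3].mean(1),100))
```

```text
t 54.6 tcp [0.5065 0.1162 0.0448] rack [-0.0023 -0.1124] tilt -0.0 yaw 102.3 roll -0.0 q [ -0.1  31.3  93.9  -0.   54.8 -12.4] w 0.0385 F [-0.3 -0.7 -3.1]
190 [(108.4, 66, 15), (174.0, 16, 168), (218.5, 164, 74), (222.0, 75, 101), (244.3, 85, 127)]
205 [(109.5, 68, 16), (174.0, 17, 167), (218.4, 168, 74), (222.0, 77, 104), (293.9, 125, 18)]
330 [(108.5, 72, 28), (174.1, 28, 243), (200.0, 239, 155), (218.6, 169, 77), (223.2, 75, 210), (246.0, 202, 124), (258.2, 128, 82)]
345 [(106.4, 73, 28), (174.1, 28, 243), (200.4, 238, 163), (218.5, 166, 77), (223.3, 74, 211), (235.5, 200, 125), (270.7, 121, 15), (296.9, 39, 16)]
360 [(101.9, 175, 49), (110.0, 47, 29), (174.1, 28, 242), (200.5, 238, 162), (218.9, 167, 74), (223.3, 74, 211), (233.0, 209, 125), (275.8, 128, 207), (297.7, 201, 107)]
```

Run:
```python
from h import *
c=calibration('wrist')
print('rack edge',rackf(ray(c,(280,174.05),.012)),'SE edge top/bot',rackf(ray(c,(280,222.6),.0366)),rackf(ray(c,(280,218.5),.0286)))
```

```text
rack edge [-0.00388562 -0.06613829] SE edge top/bot [-0.00372345 -0.08803443] [-0.00374841 -0.08847721]
```

>>> apply_moves(
  targets=[
    [0, 0, -0.5, 0, 0, 0, -1],
    [0, 0, -0.5, 0, 0, 0, -1],
    [0, 0, -0.35, 0, 0, 0, -1],
    [0, 0, 0, 0, 0, 0, -1],
    [0, 0, 0, 0, 0, 0, -1],
  ],
)

```text
clock: 55.05
tool_pos: [0.5067, 0.1146, 0.0172]
tool_rot: [[-0.21, 0.978, -0.001], [0.978, 0.21, -0.0], [-0.0, -0.001, -1.0]]
contact_force: [0.2, -0.5, -2.2]
width: 0.0387
finger_force: 81.8
```

>>> apply_moves(
  targets=[
    [-0.1, 0.49, 0, 0, 0, 0, -1],
    [-0.1, 0.45, 0, 0, 0, 0, -1],
    [0, 0, 0, 0, 0, 0, -1],
    [0, 0, 0, 0, 0, 0, -1],
  ],
)

```text
clock: 55.38
tool_pos: [0.5028, 0.1346, 0.0182]
tool_rot: [[-0.212, 0.977, 0.0], [0.977, 0.212, -0.0], [-0.001, 0.0, -1.0]]
contact_force: [-1.1, -0.4, -2.2]
width: 0.0387
finger_force: 81.8
```

>>> apply_moves(
  targets=[
    [-0.02, 0.08, 0, 0, 0, 0, -1],
    [0, 0, 0, 0, 0, 0, -1],
    [0, 0, 0, 0, 0, 0, -1],
  ],
)

```text
clock: 55.63
tool_pos: [0.5027, 0.1354, 0.0182]
tool_rot: [[-0.21, 0.978, 0.0], [0.978, 0.21, -0.0], [-0.001, 0.0, -1.0]]
contact_force: [-0.6, -0.1, -3.2]
width: 0.0383
finger_force: 81.8
```

>>> apply_moves(
  targets=[
    [-0.02, 0.08, 0, 0, 0, 0, -1],
    [0, 0, 0, 0, 0, 0, -1],
    [0, 0, 0, 0, 0, 0, -1],
  ],
)

```text
clock: 55.88
tool_pos: [0.5023, 0.137, 0.0182]
tool_rot: [[-0.21, 0.978, 0.0], [0.978, 0.21, -0.0], [-0.0, 0.0, -1.0]]
contact_force: [-0.2, 0.1, -2.3]
width: 0.0385
finger_force: 81.8
```

>>> apply_moves(
  targets=[
    [-0.01, 0.06, 0, 0, 0, 0, -1],
    [0, 0, 0, 0, 0, 0, -1],
    [0, 0, 0, 0, 0, 0, -1],
  ],
)

```text
clock: 56.13
tool_pos: [0.5023, 0.1378, 0.0183]
tool_rot: [[-0.211, 0.977, 0.001], [0.977, 0.211, -0.002], [-0.002, 0.0, -1.0]]
contact_force: [0.8, -5.3, -2.0]
width: 0.0385
finger_force: 81.9
```

>>> apply_moves(
  targets=[
    [-0.01, 0.06, 0, 0, 0, 0, -1],
    [0, 0, 0, 0, 0, 0, -1],
    [0, 0, 0, 0, 0, 0, -1],
  ],
)

```text
clock: 56.38
tool_pos: [0.5022, 0.138, 0.0183]
tool_rot: [[-0.212, 0.977, 0.001], [0.977, 0.212, -0.003], [-0.003, -0.0, -1.0]]
contact_force: [0.8, -12.2, -0.6]
width: 0.0382
finger_force: 82.0
```

>>> apply_moves(
  targets=[
    [-0.01, 0.06, 0, 0, 0, 0, -1],
    [0, 0, 0, 0, 0, 0, -1],
    [0, 0, 0, 0, 0, 0, -1],
  ],
)

```text
clock: 56.63
tool_pos: [0.5022, 0.1381, 0.0185]
tool_rot: [[-0.212, 0.977, 0.001], [0.977, 0.212, -0.005], [-0.005, -0.0, -1.0]]
contact_force: [0.2, -19.5, -0.1]
width: 0.0386
finger_force: 82.1
```

>>> apply_moves(
  targets=[
    [0.02, -0.1, 0, 0, 0, 0, -1],
    [0, 0, -0.1, 0, 0, 0, -1],
    [0, 0, -0.05, 0, 0, 0, -1],
    [0, 0, 0, 0, 0, 0, -1],
    [0, 0, 0, 0, 0, 0, -1],
  ],
)

```text
clock: 57.05
tool_pos: [0.5026, 0.1378, 0.0163]
tool_rot: [[-0.212, 0.977, 0.001], [0.977, 0.212, -0.002], [-0.002, 0.001, -1.0]]
contact_force: [1.3, -8.7, 10.4]
width: 0.0387
finger_force: 83.5
```

>>> apply_moves(
  targets=[
    [0, 0, 0, 0, 0, 0, 1],
    [0, 0, 0, 0, 0, 0, 1],
    [0, 0, 0, 0, 0, 0, 1],
    [0, 0, 0, 0, 0, 0, 1],
    [0, 0, 0, 0, 0, 0, 1],
  ],
)

```text
clock: 57.47
tool_pos: [0.502, 0.1389, 0.0151]
tool_rot: [[-0.21, 0.978, 0.0], [0.978, 0.21, -0.0], [-0.0, 0.0, -1.0]]
contact_force: [0.2, -0.6, 0.0]
width: 0.0854
finger_force: 0.0
```

>>> apply_moves(
  targets=[
    [0, 0, 0.5, 0, 0, 0, 1],
    [0, 0, 1, 0, 0, 0, 1],
    [0, 0, 1, 0, 0, 0, 1],
    [0, 0, 1, 0, 0, 0, 1],
    [0, 0, 1, 0, 0, 0, 1],
  ],
)

```text
clock: 57.88
tool_pos: [0.5019, 0.1387, 0.1069]
tool_rot: [[-0.21, 0.978, 0.001], [0.978, 0.21, -0.0], [-0.0, 0.0, -1.0]]
contact_force: [0.2, -0.0, -0.6]
width: 0.0856
finger_force: 0.0
```

>>> apply_moves(
  targets=[
    [0, -0.5, 1, 0, 0, 0, 1],
    [0, -1, 1, 0, 0, 0, 1],
    [0, -1, 1, 0, 0, 0, 1],
    [0, -1, 0.5, 0, 0, 0, 1],
    [0, 0, 0, 0, 0, 0, 1],
  ],
)

```text
clock: 58.3
tool_pos: [0.5031, 0.0662, 0.1782]
tool_rot: [[-0.208, 0.978, 0.005], [0.978, 0.208, -0.002], [-0.003, 0.005, -1.0]]
contact_force: [0.1, -0.5, 0.1]
width: 0.0855
finger_force: 0.0
```

Run:
```python
from h import *
st(); im,c=snap('wrist','w24'); t,ct=snap('top','t2'); s,cs=snap('side','s3')
g=cv2.cvtColor(im,cv2.COLOR_BGR2GRAY)
for x in (200,230,310,340,360): print(x,trans(g[100:380,x-2:x+3].mean(1),100))
cv2.imwrite('pics/c11.png',np.hstack([cv2.resize(im,(400,300)),cv2.resize(t[190:300,180:327],(400,300),interpolation=cv2.INTER_CUBIC)]).astype(np.uint8))
a=cv2.imread('pics/c11.png'); b=cv2.resize(s[130:250,205:305],(360,300),interpolation=cv2.INTER_CUBIC); d=np.zeros((300,800,3),np.uint8); d[:,:360]=b
d[:,400:]=cv2.resize(s[230:330,220:360],(400,300)); cv2.imwrite('pics/c11.png',np.vstack([a,d]))
```

```text
t 58.3 tcp [0.5031 0.0662 0.1782] rack [-0.0161 -0.1606] tilt 0.3 yaw 102.0 roll 0.3 q [ -5.9  20.2  86.3  -0.1  73.2 -17.9] w 0.0855 F [ 0.1 -0.5  0.1]
200 [(116.1, 81, 118), (118.9, 117, 79), (151.4, 81, 104), (194.9, 106, 123), (197.3, 123, 102), (220.8, 100, 172), (367.2, 168, 17), (372.5, 19, 47), (376.9, 45, 22)]
230 [(151.3, 80, 102), (204.1, 99, 137), (206.9, 138, 101), (226.8, 100, 172), (365.1, 168, 8)]
310 [(112.1, 144, 20), (140.0, 25, 144), (150.9, 141, 168), (164.7, 170, 106), (188.8, 101, 171), (364.2, 168, 6)]
340 [(150.6, 130, 172), (374.3, 167, 5)]
360 [(142.9, 142, 124), (150.5, 123, 172), (377.3, 166, 107)]
```

View pics/c11.png

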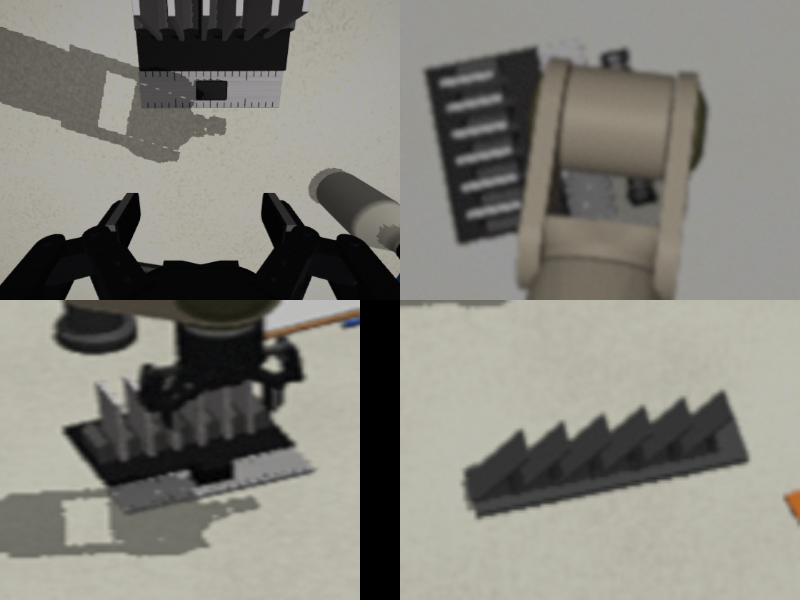

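The view shows the straightedge flush and centred against the rack's right side, six bright panel tops in the slots and an empty stand. I'll move the arm clear and check the uprightness of all six numerically in the top camera.

>>> apply_moves(
  targets=[
    [-0.5, -1, 0.5, 0, 0, 0, 1],
    [-0.5, -1, 0.5, 0, 0, 0, 1],
    [-0.5, -1, 0, 0, 0, 0, 1],
    [-0.5, -1, 0, 0, 0, 0, 1],
    [-0.5, -1, 0, 0, 0, 0, 1],
  ],
)

```text
clock: 58.87
tool_pos: [0.4513, -0.0311, 0.1947]
tool_rot: [[-0.212, 0.977, -0.001], [0.977, 0.212, 0.0], [0.0, -0.001, -1.0]]
contact_force: [1.0, -0.7, -0.3]
width: 0.0854
finger_force: 0.0
```

>>> apply_moves(
  targets=[
    [-0.5, -1, 0, 0, 0, 0, 1],
    [-0.5, -1, 0, 0, 0, 0, 1],
    [-0.5, -1, 0, 0, 0, 0, 1],
    [-0.5, -1, 0, 0, 0, 0, 1],
    [0, 0, 0, 0, 0, 0, 1],
  ],
)

```text
clock: 59.28
tool_pos: [0.411, -0.1127, 0.1946]
tool_rot: [[-0.209, 0.978, -0.001], [0.978, 0.209, -0.0], [0.0, -0.001, -1.0]]
contact_force: [0.2, 0.3, -0.7]
width: 0.0852
finger_force: 0.0
```

Run:
```python
from h import *
st(); t,c=snap('top','t3'); g=cv2.cvtColor(t,cv2.COLOR_BGR2GRAY)
# base corners predicted & strips
pol=np.array([proj(c,R2w(x,y,.122)) for x,y in((-.095,-.04),(-.095,.045),(.095,.045),(.095,-.04))],np.int32)
m=np.zeros_like(g); cv2.fillPoly(m,[pol],1); m&=(g>100).astype(np.uint8)
n,l,s,ce=cv2.connectedComponentsWithStats(m)
for i in range(1,n):
    if s[i,4]>10:
        w=np.where(l==i,g.astype(float)-60,0); yy,xx=np.indices(g.shape); p=((xx*w).sum()/w.sum(),(yy*w).sum()/w.sum())
        print(s[i],rackf(ray(c,p,.122)))
mm=((g<45)).astype(np.uint8); R=[R2w(x,y,.012) for x,y in((0,-.0655),(0,.0645))]; print([proj(c,r) for r in R])
for x in(-.08,-.05,.05,.08):
    L=[proj(c,R2w(x,y,.01)) for y in np.linspace(-.14,-.045,96)]; v=cv2.remap(g,np.float32([L]),None,cv2.INTER_LINEAR)[0]
    print(x,[(round(-.14+.001*a,4),b,d) for a,b,d in trans(v,0,20)])
```

```text
t 59.3 tcp [ 0.411  -0.1127  0.1946] rack [-0.1433 -0.3165] tilt -0.1 yaw 102.1 roll -0.1 q [-31.3  11.5  96.1  -0.1  72.4 -43.3] w 0.0852 F [ 0.2  0.3 -0.7]
[187 206  31  73 229] [0.05116318 0.02040759]
[195 216  19   6  54] [0.067609  0.0012829]
[197 225  20   6  53] [ 0.04202425 -0.00200342]
[200 235  19   5  52] [ 0.01335482 -0.00286817]
[201 244  20   6  53] [-0.01352117 -0.0022296 ]
[203 254  20   6  53] [-0.04190308 -0.00160503]
[205 264  19   6  50] [-0.0700206  -0.00149157]
[array([235.97786399, 237.94311339]), array([193.94827208, 246.36932367])]
-0.08 [(-0.0648, 120, 41)]
-0.05 [(-0.0648, 124, 43)]
0.05 [(-0.0648, 122, 44)]
0.08 [(-0.0647, 125, 45)]
```

```bash
python3 -c "
from h import *
print(sign_off())"
```

```text
the job is handed in; nothing more can be done
None
```

The job is handed in: all six panels stand upright and fully down in the rack, one to a slot. In the last top view each top is within about 3 mm of its slot position. The straightedge lies flush and about centred along the rack's right side, and the bottle, film reel and cutter were not touched.

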